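# Stir the frozen-plum sample and put the paddle away

### The job

Stir the hard-frozen plums in the steel pan with the blade of the blue paddle, right through, until every single plum has been shifted out of its place by at least half its own width; keep the gripper itself off the fruit and spill none. Then stand the paddle in the upright steel tube holder, handle down to the bottom and blade up in the air, let go, and leave the jars and the lids where they are.

Things in the scene. Friction and masses are not known exactly. Their poses are not given: they have to be found in the camera images.
- paddle: loose blue plastic paddle, 200 mm long, about 80 g, balances at mid-length. Starts lying flat across both rails of the drip rest. Origin: mid-length, on the underside it lies on. x runs from the handle's end to the blade's end, y across its width, z up through its thickness. Handle: x -100 to +50 mm, 22 mm wide, 18 mm thick (z 0 to 18)
- paddle_butt (a point): middle of the end face of the paddle's handle (paddle x -100, y 0, z 9 mm)
- paddle_tip (a point): middle of the end edge of the paddle's blade (paddle x +100, y 0, z 9 mm). The blade is flat: paddle x +42 to +100 mm, 40 mm wide, 8 mm thick (z 5 to 13)
- pan: round open steel pan with flared sides, fixed in a black rubber ring on the bench (it does not move), origin at the centre of its underside, z up. Rim 55 mm above the bench, inner diameter 198 mm there; the sides slope straight in to a flat floor of 140 mm diameter, 6 mm above the bench; wall 4 mm. Two loop handles at +y and -y reach 125 mm from the centre, 50 mm high
- rest: fixed drip rest: shallow aluminium tray 230 x 130 mm, 12 mm high, with two steel rails (8 mm thick) standing across it at x -35 and +35 mm, each 104 mm long along y, tops 45 mm above the bench. Origin at the centre of its underside, x along its length (the paddle starts along it, blade to +x, ends overhanging the rails by about 65 mm)
- holder: fixed holder: upright steel tube, outer diameter 54 mm, inner diameter 48 mm, open at the top, on a grey base plate 110 x 110 x 6 mm. Origin at the centre of the base's underside, z up. Tube mouth 95 mm above the bench, inside floor 6 mm above the bench (89 mm deep)
- holder_floor (a point): centre of the tube's inside floor, 6 mm above the bench
- holder_mouth (a point): centre of the tube's mouth, 95 mm above the bench
- jar0: bystander: filled jam jar with red lid, diameter 66 mm, 81 mm high, origin at the centre of its underside
- jar1: bystander: a second jar like the first, origin at the centre of its underside
- lids: bystander: stack of red jar lids, diameter 70 mm, 36 mm high, origin at the centre of its underside
- plum0: a loose hard-frozen plum in the pan, dark red to purple, 34 mm long and 28 mm wide, about 16 g, origin at its centre
- plum1: a loose hard-frozen plum in the pan, dark red to purple, 34 mm long and 28 mm wide, about 16 g, origin at its centre
- plum2: a loose hard-frozen plum in the pan, dark red to purple, 34 mm long and 28 mm wide, about 16 g, origin at its centre
- plum3: a loose hard-frozen plum in the pan, dark red to purple, 34 mm long and 28 mm wide, about 16 g, origin at its centre
- plum4: a loose hard-frozen plum in the pan, dark red to purple, 34 mm long and 28 mm wide, about 16 g, origin at its centre
- plum5: a loose hard-frozen plum in the pan, dark red to purple, 34 mm long and 28 mm wide, about 16 g, origin at its centre
- plum6: a loose hard-frozen plum in the pan, dark red to purple, 34 mm long and 28 mm wide, about 16 g, origin at its centre
- plum7: a loose hard-frozen plum in the pan, dark red to purple, 34 mm long and 28 mm wide, about 16 g, origin at its centre

How it is judged:
By the outcome, as a careful person would: the job done as asked, in the order asked, and still so for the second after the job is handed in, with the robot touching nothing.
It also fails if it takes over 72 s, if anything falls off the work surface, if the arm or the gripper's body presses on something with over 40 N, if the wrist force passes 120 N, or if a joint passes its speed limit or range.

### The arm

A 6-joint arm with a two-finger parallel gripper is mounted at the origin on the work surface. World frame = base frame: x ahead of the robot, y to its left, z up, the work surface at z = 0. Lengths are in m, angles in rad, forces in N, time in s.
With the tool pointing down it reaches from about 0.4 to 0.825 m from the base axis. Payload 7 kg.
Tool frame: the origin (TCP) lies on the centre line of the jaws, within the pads' length; the fingertips stand 14 mm ahead of it and the grasp point (between the pads) lies 5 mm behind it; z points along the fingers, y is the line along which they close (so a half turn about z gives the same grasp; the last joint's range is limited). The gripper opens to 88 mm and grips with 3 to 60 N. Pads are 19 mm wide; open, the fingers measure 130 mm over their backs; the gripper's body (78 mm by 193 mm) begins 47 mm behind the grasp point.
Start: joints at [-1.026, 0.359, 0.012, 0, -1.224, -0.288], TCP at [0.171, -0.653, 0.241] pointing down, gripper open.
Joint ranges: [-3.07, 3.07], [-1.43, 2.12], [-1.02, 1.25], [-3.03, 1.67], [-3.05, -0], [-3.03, 3.03]. Speed limits (rad/s): [2.39, 2.39, 3.01, 3.14, 3.14, 3.14].

### API

Orientations are given as [roll, pitch, yaw] about the fixed x, y, z axes, in that order (R = Rz(yaw) Ry(pitch) Rx(roll)).
In Python, from station import arm gives the robot as it stands.
- The arm moves only by the tool move_arm, never from a script. Its argument "rows" is a list of rows, each an object with "translation": the shift along the tool's x, y, z in cm, a list of three; "rot": the turn, a rotation vector about the tool's x, y, z in degrees, a list of three; "hand": the closure, from 0 (fully open) to 1 (shut). A call has 1 to 8 rows; each row is the pose to reach, as a shift and turn from the pose commanded when the call began, along the tool's axes at that moment; what a row does not reach only later rows make up. A row lasts 1/12 s, in which the tool goes at most 41.7 mm and 7.16 degrees, less where a joint would pass 70% of its speed; a pose out of reach is approached as far as the arm can. A call with a gripper value outside its range is refused whole. The fingers move at their own pace and stop on an object; "squeeze" is the grip in N (left out, the last holds). Time passes only in rows, so rows that repeat a pose let the fingers close. It gives the time, the measured TCP pose, the force, the opening and the grip force at its end, in the units of the state.
- arm.get_state(): the state, without advancing time (a new reading comes with each control period).
- arm.grab_frame(name): name is "scene" or "side" or "wrist"; returns (picture, depth): 480x640x3 uint8, red, green, blue; 480x640 float32, m along the optical axis (not along the pixel's ray), 0 where there is no reading.
- arm.camera_params(name): a dict with "vfov" (degrees; the focal length in pixels is half the picture's height over the tangent of half this angle, whatever the lens; pixels are square), "cx", "cy" (the principal point, pixels), "k1" (the pictures are not rectified: a ray, as slopes to the right and down, at radius r is drawn at 1 + k1 r^2 times it, then the intrinsics apply), "position" and "orientation" of the camera in the world; the wrist camera has in their place "tool_from_camera" (4x4, takes a point from camera to tool coordinates, whose origin is the TCP and whose axes are the flange's). Camera axes: x right, y down, z forward; pixel columns grow to the right and rows downward; lengths in m; the calibration is good to about 2 mm. A picture is of the moment at which its call begins: read the wrist's pose just before it. camera_params takes no time and is no camera call.
- arm.job_done(): hands the job in; it is judged then, once.
Trained networks look in the newest picture that a camera, given by its name, has taken for a name from the list of things; names that differ only in an ending like _2 or _b are one class to them, and where a whole thing is asked for, a point or a joint stands for the part that bears it (a point fixed in the world has none). Each returns a list of dicts, best first, with "p" (0 to 1); they miss things now and then, are a little off and sometimes report something else, mostly with a low value. They report only what shows in the picture. A call takes as long as a camera call.
- arm.search_frame(label, camera): "point" ([x, y, z] in m, in the coordinates of the camera as it stood for that picture, good to about 4 mm: the middle of the surface that is visible of it).
- arm.pinpoint(label, camera): "point" ([x, y, z] in m, in the coordinates of the camera as it stood for that picture, good to about 4 mm: a listed point, or the origin of a listed thing).
The state is a dict: "t": time; "q": joint angles; "qd": joint speeds; "joint_efforts": joint torques, N m; "eef_pos": TCP position; "ee_rot": TCP orientation; "force": force on the tool from outside, world axes, zero at the start; "moment": the same for the moment, N m; "width": finger opening in m; "gripper_force": force on a finger pad.
Only numpy, scipy, OpenCV 4.12 (cv2) and the standard library are available. Lean on these libraries where they do the work, as an engineer would, in place of code of your own. Each camera call takes 0.05 s, during which the arm holds its last target. There are 200 camera calls.

## Working session

There is one attempt and no reset: what is moved stays moved. The work goes in short steps, Python scripts to look and compute and a tool call to move; the robot and the scene stay as the last step left them, time stands still between calls to the robot, and variables do not carry over. Pictures are saved under pics/ and viewed, at most 10 in all, crops included, and the job is handed in when it is done.

Besides the shell and the picture viewer there is one more tool, called after "Request:" as name([rows], argument=value, ...), one row to a line, values as JSON. move_arm: Moves the arm, as the interface text tells. Its arguments: {"type":"object","properties":{"rows":{"type":"array","items":{"type":"object","properties":{"translation":{"type":"array","items":{"type":"number"}},"rot":{"type":"array","items":{"type":"number"}},"hand":{"type":"number"}}}},"squeeze":{"type":"number"}},"required":["rows"]}

```bash
ls; mkdir -p pics; cat > h.py <<'E'
import numpy as np, cv2
from scipy.spatial.transform import Rotation as R
from station import arm
def cam(name, st=None):
    c=arm.camera_params(name)
    if 'tool_from_camera' in c:
        st=st or arm.get_state()
        T=np.eye(4); T[:3,:3]=R.from_euler('xyz',st['ee_rot']).as_matrix(); T[:3,3]=st['eef_pos']
        T=T@np.array(c['tool_from_camera'])
    else:
        o=np.array(c['orientation'],float)
        T=np.eye(4); T[:3,3]=c['position']
        T[:3,:3]=o if o.shape==(3,3) else (R.from_euler('xyz',o) if o.size==3 else R.from_quat(o)).as_matrix()
    return c,T
def w(T,p): return T[:3,:3]@np.array(p)+T[:3,3]
def pix(c,T,P):
    p=T[:3,:3].T@(np.array(P)-T[:3,3]); s=p[:2]/p[2]; f=240/np.tan(np.radians(c['vfov'])/2)
    s=s*(1+c['k1']*(s@s)); return np.array([c['cx'],c['cy']])+f*s
def cloud(c,T,d):
    f=240/np.tan(np.radians(c['vfov'])/2); v,u=np.mgrid[:480,:640]
    a=np.stack([(u-c['cx'])/f,(v-c['cy'])/f],-1); s=a.copy()
    for _ in range(8): s=a/(1+c['k1']*(s**2).sum(-1,keepdims=True))
    p=np.concatenate([s*d[...,None],d[...,None]],-1)
    return p@T[:3,:3].T+T[:3,3]
E
python3 - <<'E'
from h import *
for n in ['scene','side']:
    print(arm.camera_params(n))
    c,T=cam(n); im,d=arm.grab_frame(n); cv2.imwrite(f'pics/{n}0.png',im[...,::-1]); np.save(f'{n}0.npy',d)
    for l in ['paddle','paddle_butt','paddle_tip','pan','rest','holder_floor','holder_mouth','jar0','lids','plum0']:
        for r in arm.pinpoint(l,n): 
            if r['p']>.3: print(n,l,round(r['p'],2),w(T,r['point']).round(3),pix(c,T,w(T,r['point'])).round())
print(arm.get_state())
E
```

```text
pics
{'vfov': 52.084265401545, 'cx': 320.10993685050556, 'cy': 236.75090895262252, 'k1': 0.03555133599845511, 'position': array([ 1.18938387, -0.11269696,  1.17223651]), 'orientation': array([-2.61854089,  0.00720056,  1.35794658])}
scene paddle_tip 0.89 [0.55  0.069 0.055] [339. 231.]
scene paddle_tip 0.67 [0.523 0.323 0.001] [424. 216.]
scene pan 0.85 [ 0.522  0.323 -0.001] [424. 215.]
scene pan 0.74 [ 0.74   0.231 -0.   ] [417. 291.]
scene rest 0.62 [ 0.583 -0.026 -0.001] [307. 258.]
scene holder_floor 0.91 [ 0.481 -0.36   0.001] [179. 248.]
scene holder_mouth 0.67 [ 0.483 -0.359  0.094] [170. 232.]
scene jar0 0.9 [0.738 0.232 0.   ] [417. 291.]
scene jar0 0.73 [ 0.737 -0.235  0.001] [237. 327.]
scene lids 0.86 [ 0.758 -0.021 -0.002] [323. 318.]
scene plum0 0.6 [0.57  0.316 0.02 ] [429. 226.]
scene plum0 0.58 [0.547 0.274 0.018] [411. 223.]
scene plum0 0.54 [0.503 0.277 0.015] [407. 210.]
scene plum0 0.51 [0.478 0.349 0.013] [429. 198.]
scene plum0 0.51 [0.472 0.309 0.022] [415. 197.]
scene plum0 0.5 [0.518 0.375 0.017] [443. 208.]
scene plum0 0.47 [0.556 0.36  0.015] [442. 220.]

[... 1410 characters left out ...]
.53 [0.559 0.361 0.016] [210. 357.]
{'t': 1.1, 'q': array([-1.02592791e+00,  3.58580645e-01,  1.19159812e-02,  1.79978465e-05,
       -1.22410766e+00, -2.88073219e-01]), 'qd': array([ 0.00354796,  0.0007015 , -0.00085361, -0.00117688, -0.00101577,
        0.0015162 ]), 'joint_efforts': array([ 6.50678030e-04, -5.82398021e+01,  2.93310678e+01,  7.00278193e+00,
        1.25042489e-02, -1.92289167e-05]), 'eef_pos': array([ 0.17139471, -0.65286227,  0.24058398]), 'ee_rot': array([-3.14156483e+00, -9.40963163e-06, -2.88479134e+00]), 'force': array([-0.39164293, -0.21744485,  0.2480684 ]), 'moment': array([ 0.04791445,  0.04028529, -0.02965383]), 'gripper_force': 0.0, 'width': 0.08769497343599032}
```

View pics/scene0.png

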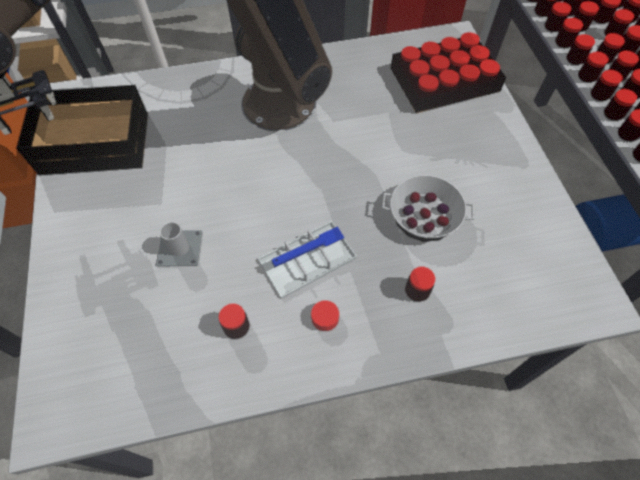

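View pics/side0.png

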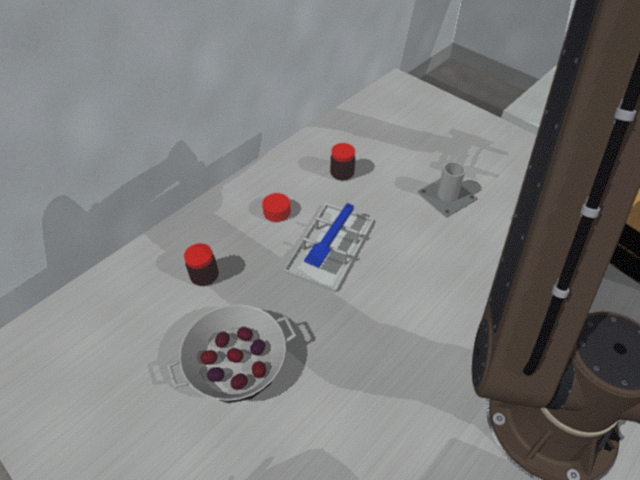

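```bash
python3 - <<'E'
from h import *
for n in ['scene','side']:
    c,T=cam(n); d=np.load(f'{n}0.npy'); im=cv2.imread(f'pics/{n}0.png').astype(int)
    P=cloud(c,T,d)
    m=(im[...,0]>im[...,2]+50)&(d>0)&(np.abs(P[...,0]-.58)<.12)&(np.abs(P[...,1]+.02)<.16)&(P[...,2]>.03)
    Q=P[m]; ctr=Q[:,:2].mean(0); u,s,vt=np.linalg.svd(Q[:,:2]-ctr,full_matrices=False)
    a=vt[0]*np.sign(vt[0][1]); t=(Q[:,:2]-ctr)@a; b=np.array([-a[1],a[0]]); v=(Q[:,:2]-ctr)@b
    print(n,m.sum(),ctr,np.degrees(np.arctan2(a[1],a[0])),np.percentile(t,[0.5,99.5]),'z',np.percentile(Q[:,2],[5,50,95]))
    lo,hi=np.percentile(t,[0.5,99.5]); print('mid',ctr+a*(lo+hi)/2, 'handle v',np.percentile(v[t<.02],[2,98]))
E
```

```text
scene 733 [ 0.58030274 -0.01489441] 106.03554334150262 [-0.106369    0.08948412] z [0.05379268 0.05970789 0.06520367]
mid [ 0.58263482 -0.02300836] handle v [-0.00906108  0.01173854]
side 799 [5.72788260e-01 3.40317947e-04] 105.05570289582901 [-0.11748682  0.07969246] z [0.05523127 0.0598255  0.06407816]
mid [ 0.57769695 -0.01790819] handle v [-0.01071839  0.00994207]
```

```bash
cat >> h.py <<'E'
import json
from scipy.spatial.transform import Slerp
def plan(wps, start=None, hand=0, v=38., wdeg=6.5, per=8):
    """wps: list of (pos, Rotation). Prints calls of <=8 rows, rounded; returns final pose."""
    st=arm.get_state()
    p,r=start or (np.array(st['eef_pos']),R.from_euler('xyz',st['ee_rot']))
    seq=[];cp,cr=p,r
    for P,Q in wps:
        P=np.array(P,float); rv=(cr.inv()*Q).as_rotvec()
        n=int(max(1,np.ceil(np.linalg.norm(P-cp)*1000/v),np.ceil(np.degrees(np.linalg.norm(rv))/wdeg)))
        for i in range(1,n+1): seq.append((cp+(P-cp)*i/n, cr*R.from_rotvec(rv*i/n)))
        cp,cr=P,Q
    for k in range(0,len(seq),per):
        rows=[]
        for a,b in seq[k:k+per]:
            t=np.round(r.inv().apply(a-p)*100,1); q=np.round(np.degrees((r.inv()*b).as_rotvec()),1)
            rows.append({"translation":(t+0.).tolist(),"rot":(q+0.).tolist(),"hand":hand})
        print(json.dumps(rows).replace(' ',''))
        p,r=p+r.apply(np.array(rows[-1]["translation"])/100), r*R.from_rotvec(np.radians(rows[-1]["rot"]))
    return p,r
def down(yawdeg): return R.from_euler('xyz',[180,0,yawdeg],degrees=True)
def tilt(yawdeg,a):
    """paddle handle->blade azimuth yawdeg, elevation a deg (tool x = -d); closing axis horizontal"""
    y,a=np.radians([yawdeg,a]); h=np.array([np.cos(y),np.sin(y),0]); k=np.array([0,0,1.])
    d=np.cos(a)*h+np.sin(a)*k; z=np.sin(a)*h-np.cos(a)*k
    return R.from_matrix(np.stack([-d,np.cross(z,-d),z],1))
E
python3 - <<'E'
from h import *
print(tilt(106,0).as_euler('xyz',degrees=True))
plan([((.578,-.012,.17),down(-74))])
E
```

```text
[-180.    0.  -74.]
[{"translation":[-2.6,2.5,0.3],"rot":[0.0,0.0,-4.3],"hand":0},{"translation":[-5.3,4.9,0.7],"rot":[0.0,0.0,-8.7],"hand":0},{"translation":[-7.9,7.4,1.0],"rot":[0.0,0.0,-13.0],"hand":0},{"translation":[-10.6,9.8,1.3],"rot":[0.0,0.0,-17.4],"hand":0},{"translation":[-13.2,12.3,1.7],"rot":[0.0,0.0,-21.7],"hand":0},{"translation":[-15.9,14.8,2.0],"rot":[0.0,0.0,-26.1],"hand":0},{"translation":[-18.5,17.2,2.4],"rot":[0.0,0.0,-30.4],"hand":0},{"translation":[-21.2,19.7,2.7],"rot":[0.0,0.0,-34.8],"hand":0}]
[{"translation":[-3.6,0.5,0.3],"rot":[0.0,0.0,-4.3],"hand":0},{"translation":[-7.1,1.0,0.7],"rot":[0.0,0.0,-8.7],"hand":0},{"translation":[-10.7,1.5,1.0],"rot":[0.0,0.0,-13.0],"hand":0},{"translation":[-14.3,2.0,1.3],"rot":[0.0,0.0,-17.4],"hand":0},{"translation":[-17.9,2.5,1.7],"rot":[0.0,0.0,-21.7],"hand":0},{"translation":[-21.4,3.0,2.0],"rot":[0.0,0.0,-26.1],"hand":0},{"translation":[-25.0,3.6,2.3],"rot":[0.0,0.0,-30.4],"hand":0},{"translation":[-28.6,4.1,2.7],"rot":[0.0,0.0,-34.8],"hand":0}]
[{"translation":[-3.2,-1.7,0.3],"rot":[0.0,0.0,-4.3],"hand":0},{"translation":[-6.4,-3.3,0.6],"rot":[0.0,0.0,-8.6],"hand":0},{"translation":[-9.7,-4.9,1.0],"rot":[0.0,0.0,-13.0],"hand":0},{"translation":[-12.9,-6.5,1.3],"rot":[0.0,0.0,-17.3],"hand":0},{"translation":[-16.1,-8.2,1.7],"rot":[0.0,0.0,-21.7],"hand":0}]
```

Request:
move_arm([
  {"translation": [-5.3,4.9,0.7],"rot": [0,0,-7],"hand": 0},
  {"translation": [-10.6,9.8,1.3],"rot": [0,0,-14],"hand": 0},
  {"translation": [-13.2,12.3,1.7],"rot": [0,0,-20],"hand": 0},
  {"translation": [-15.9,14.8,2.0],"rot": [0,0,-26],"hand": 0},
  {"translation": [-18.5,17.2,2.4],"rot": [0,0,-30.4],"hand": 0},
  {"translation": [-21.2,19.7,2.7],"rot": [0,0,-34.8],"hand": 0},
  {"translation": [-21.2,19.7,2.7],"rot": [0,0,-34.8],"hand": 0},
])

```text
t: 1.68
eef_pos: [0.3271, -0.4067, 0.2137]
ee_rot: [-3.141, 0.0, -2.273]
force: [1.2, -1.1, 0.1]
width: 0.0874
gripper_force: 0.0
```

Request:
move_arm([
  {"translation": [-3.6,0.5,0.3],"rot": [0,0,-4.3],"hand": 0},
  {"translation": [-7.1,1.0,0.7],"rot": [0,0,-8.7],"hand": 0},
  {"translation": [-10.7,1.5,1.0],"rot": [0,0,-13],"hand": 0},
  {"translation": [-14.3,2.0,1.3],"rot": [0,0,-17.4],"hand": 0},
  {"translation": [-17.9,2.5,1.7],"rot": [0,0,-21.7],"hand": 0},
  {"translation": [-21.4,3.0,2.0],"rot": [0,0,-26.1],"hand": 0},
  {"translation": [-25,3.6,2.3],"rot": [0,0,-30.4],"hand": 0},
  {"translation": [-28.6,4.1,2.7],"rot": [0,0,-34.8],"hand": 0},
])

```text
t: 2.35
eef_pos: [0.4817, -0.1626, 0.187]
ee_rot: [-3.14, 0.0, -1.666]
force: [0.3, -0.2, -0.4]
width: 0.0876
gripper_force: 0.0
```

Request:
move_arm([
  {"translation": [-3.2,-1.7,0.3],"rot": [0,0,-4.3],"hand": 0},
  {"translation": [-6.4,-3.3,0.6],"rot": [0,0,-8.6],"hand": 0},
  {"translation": [-9.7,-4.9,1.0],"rot": [0,0,-13],"hand": 0},
  {"translation": [-12.9,-6.5,1.3],"rot": [0,0,-17.3],"hand": 0},
  {"translation": [-16.1,-8.2,1.7],"rot": [0,0,-21.7],"hand": 0},
  {"translation": [-16.1,-8.2,1.7],"rot": [0,0,-21.7],"hand": 0},
  {"translation": [-16.1,-8.2,1.7],"rot": [0,0,-21.7],"hand": 0},
])

```text
t: 2.93
eef_pos: [0.5791, -0.0106, 0.1688]
ee_rot: [3.141, -0.0, -1.289]
force: [-0.2, 0.7, -0.3]
width: 0.0878
gripper_force: 0.0
```

```bash
python3 - <<'E'
from h import *
st=arm.get_state(); print(st['t'],st['q'],st['eef_pos'],np.degrees(st['ee_rot']))
c,T=cam('wrist',st); im,d=arm.grab_frame('wrist'); cv2.imwrite('pics/w1.png',im[...,::-1])
for l in ['paddle','paddle_butt','paddle_tip','rest']:
    for r in arm.pinpoint(l,'wrist'):
        if r['p']>.3: print(l,round(r['p'],2),w(T,r['point']).round(4),pix(c,T,w(T,r['point'])).round())
P=cloud(c,T,d); I=im.astype(int)
m=(I[...,2]>I[...,0]+50)&(d>0)&(P[...,2]>.04)
Q=P[m]; Q=Q[np.abs(Q[:,2]-np.median(Q[:,2]))<.012]; ctr=np.median(Q[:,:2],0); u,s,vt=np.linalg.svd(Q[:,:2]-ctr,full_matrices=False)
a=vt[0]*np.sign(vt[0][1]); t=(Q[:,:2]-ctr)@a; v=(Q[:,:2]-ctr)@np.array([-a[1],a[0]])
print(len(Q),ctr,np.degrees(np.arctan2(a[1],a[0])),np.percentile(t,[.5,99.5]),np.percentile(Q[:,2],[5,50,95]))
for lo in np.arange(-.1,.1,.02):
    k=(t>lo)&(t<lo+.02)
    if k.sum()>20: e=np.percentile(v[k],[2,98]); print(round(lo+.01,3),(ctr+a*(lo+.01)+e.mean()*np.array([-a[1],a[0]])).round(4),(e[1]-e[0]).round(4))
E
```

```text
2.9333 [ 3.19203431e-01  2.60089758e-01 -3.02521511e-01 -1.59319041e-05
 -1.00921227e+00 -3.72313747e-02] [ 0.5790616  -0.01061583  0.16884018] [ 1.79941157e+02 -1.41914797e-03 -7.38446770e+01]
paddle 0.94 [ 0.5821 -0.0247  0.041 ] [313. 217.]
paddle_butt 0.81 [ 0.6057 -0.1186  0.0563] [318.  85.]
paddle_butt 0.48 [ 7.576e-01 -1.420e-02  7.000e-04] [121. 163.]
paddle_tip 0.7 [0.5481 0.0733 0.0541] [319. 335.]
rest 0.88 [ 0.5855 -0.025  -0.003 ] [310. 204.]
8028 [ 0.57882867 -0.02220743] 105.45841896882959 [-0.09719404  0.09534624] [0.05678234 0.06162007 0.06341386]
-0.09 [ 0.6023 -0.1091] 0.0205
-0.07 [ 0.5969 -0.0898] 0.0206
-0.05 [ 0.5914 -0.0706] 0.0207
-0.03 [ 0.5861 -0.0513] 0.0207
-0.01 [ 0.5808 -0.032 ] 0.0204
0.01 [ 0.5755 -0.0128] 0.0203
0.03 [0.5699 0.0065] 0.0207
0.05 [0.5647 0.0258] 0.0371
0.07 [0.5594 0.0451] 0.0374
0.09 [0.5544 0.0644] 0.0384
```

View pics/w1.png

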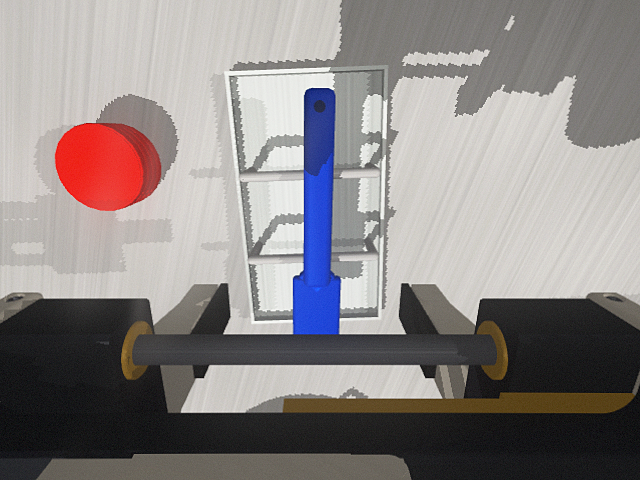

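Request:
move_arm([
  {"translation": [0.1,0.4,3],"rot": [0,0,0.7],"hand": 0},
  {"translation": [0.1,0.4,6],"rot": [0,0,0.7],"hand": 0},
  {"translation": [0.1,0.4,8.5],"rot": [0,0,0.7],"hand": 0},
  {"translation": [0.1,0.4,10.5],"rot": [0,0,0.7],"hand": 0},
  {"translation": [0.1,0.4,12],"rot": [0,0,0.7],"hand": 0},
  {"translation": [0.1,0.4,12],"rot": [0,0,0.7],"hand": 0},
  {"translation": [0.1,0.4,12],"rot": [0,0,0.7],"hand": 0.4},
  {"translation": [0.1,0.4,12],"rot": [0,0,0.7],"hand": 1},
], squeeze=50)

```text
t: 3.85
eef_pos: [0.5756, -0.0147, 0.0508]
ee_rot: [-3.14, -0.0, -1.304]
force: [0.8, 0.3, 0.9]
width: 0.0792
gripper_force: 0.0
```

Request:
move_arm([
  {"translation": [0,0,0],"rot": [0,0,0],"hand": 1},
  {"translation": [0,0,0],"rot": [0,0,0],"hand": 1},
  {"translation": [0,0,0],"rot": [0,0,0],"hand": 1},
  {"translation": [0,0,0],"rot": [0,0,0],"hand": 1},
  {"translation": [0,0,0],"rot": [0,0,0],"hand": 1},
  {"translation": [0,0,0],"rot": [0,0,0],"hand": 1},
])

```text
t: 4.35
eef_pos: [0.575, -0.0142, 0.0497]
ee_rot: [-3.141, 0.0, -1.303]
force: [-0.6, -0.6, -0.3]
width: 0.0399
gripper_force: 0.0
```

Request:
move_arm([
  {"translation": [0,0,0],"rot": [0,0,0],"hand": 1},
  {"translation": [0,0,0],"rot": [0,0,0],"hand": 1},
  {"translation": [0,0,0],"rot": [0,0,0],"hand": 1},
  {"translation": [0,0,0],"rot": [0,0,0],"hand": 1},
  {"translation": [0,0,0],"rot": [0,0,0],"hand": 1},
])

```text
t: 4.77
eef_pos: [0.5751, -0.0142, 0.0496]
ee_rot: [-3.141, -0.0, -1.303]
force: [0.3, 0.3, -0.5]
width: 0.0215
gripper_force: 50.0
```

```bash
cat >> h.py <<'E'
PAN=np.array([.524,.3245]); L=.0915
def tippose(tip,az,el):
    """TCP pose putting paddle tip (mid end edge) at tip"""
    Q=tilt(az,el); M=Q.as_matrix(); d,z=-M[:,0],M[:,2]
    return np.array(tip)-L*d+.005*z, Q
def tipnow(st):
    M=R.from_euler('xyz',st['ee_rot']).as_matrix(); return st['eef_pos']-.005*M[:,2]-L*M[:,0]
def hy(h,y,z,az=122.,el=-60.):
    a=np.radians(az); u=np.array([np.cos(a),np.sin(a)]); l=np.array([-u[1],u[0]])
    return tippose(np.r_[PAN+(h*u+y*l)/1000,z],az,el)
E
python3 - <<'E'
from h import *
print(arm.camera_params('wrist')['tool_from_camera'].round(3))
st=arm.get_state(); print(st['width'],st['gripper_force'],st['t'])
p=st['eef_pos']; 
plan([((p[0],p[1],.17),tilt(105.5,0)),hy(25,0,.12)],hand=1)
E
```

```text
[[-0.    -0.95  -0.311  0.084]
 [ 1.    -0.    -0.     0.002]
 [-0.    -0.311  0.95  -0.144]
 [ 0.     0.     0.     1.   ]]
0.021518560945090692 49.95503067970276 4.7667
[{"translation":[0.0,0.0,-3.0],"rot":[0.0,0.0,0.0],"hand":1},{"translation":[0.0,0.0,-6.0],"rot":[0.0,0.0,-0.1],"hand":1},{"translation":[0.0,0.0,-9.0],"rot":[0.0,0.0,-0.1],"hand":1},{"translation":[0.0,0.0,-12.0],"rot":[0.0,0.0,-0.2],"hand":1},{"translation":[-3.2,-0.5,-12.3],"rot":[0.9,6.0,-1.7],"hand":1},{"translation":[-6.3,-1.0,-12.6],"rot":[1.7,11.9,-3.2],"hand":1},{"translation":[-9.5,-1.4,-12.8],"rot":[2.6,17.9,-4.7],"hand":1},{"translation":[-12.6,-1.9,-13.1],"rot":[3.5,23.8,-6.2],"hand":1}]
[{"translation":[-2.8,-0.9,-1.5],"rot":[0.8,6.0,-1.5],"hand":1},{"translation":[-5.5,-1.7,-3.0],"rot":[1.7,11.9,-3.0],"hand":1},{"translation":[-8.2,-2.6,-4.4],"rot":[2.6,17.9,-4.5],"hand":1},{"translation":[-10.9,-3.4,-5.9],"rot":[3.4,23.8,-6.0],"hand":1},{"translation":[-13.7,-4.3,-7.4],"rot":[4.3,29.8,-7.5],"hand":1},{"translation":[-16.4,-5.1,-8.8],"rot":[5.1,35.8,-9.0],"hand":1}]
```

Request:
move_arm([
  {"translation": [0.0,0.0,-3.0],"rot": [0.0,0.0,0.0],"hand": 1},
  {"translation": [0.0,0.0,-6.0],"rot": [0.0,0.0,-0.1],"hand": 1},
  {"translation": [0.0,0.0,-9.0],"rot": [0.0,0.0,-0.1],"hand": 1},
  {"translation": [0.0,0.0,-12.0],"rot": [0.0,0.0,-0.2],"hand": 1},
  {"translation": [-3.2,-0.5,-12.3],"rot": [0.9,6.0,-1.7],"hand": 1},
  {"translation": [-6.3,-1.0,-12.6],"rot": [1.7,11.9,-3.2],"hand": 1},
  {"translation": [-9.5,-1.4,-12.8],"rot": [2.6,17.9,-4.7],"hand": 1},
  {"translation": [-12.6,-1.9,-13.1],"rot": [3.5,23.8,-6.2],"hand": 1},
])

```text
t: 5.43
eef_pos: [0.5599, 0.1133, 0.1818]
ee_rot: [-3.096, -0.422, -1.204]
force: [1.3, -1.4, -2.0]
width: 0.0215
gripper_force: 50.0
```

Request:
move_arm([
  {"translation": [-2.8,-0.9,-1.5],"rot": [0.8,6.0,-1.5],"hand": 1},
  {"translation": [-5.5,-1.7,-3.0],"rot": [1.7,11.9,-3.0],"hand": 1},
  {"translation": [-8.2,-2.6,-4.4],"rot": [2.6,17.9,-4.5],"hand": 1},
  {"translation": [-10.9,-3.4,-5.9],"rot": [3.4,23.8,-6.0],"hand": 1},
  {"translation": [-13.7,-4.3,-7.4],"rot": [4.3,29.8,-7.5],"hand": 1},
  {"translation": [-16.4,-5.1,-8.8],"rot": [5.1,35.8,-9.0],"hand": 1},
  {"translation": [-16.4,-5.1,-8.8],"rot": [5.1,35.8,-9.0],"hand": 1},
  {"translation": [-16.4,-5.1,-8.8],"rot": [5.1,35.8,-9.0],"hand": 1},
])

```text
t: 6.1
eef_pos: [0.5361, 0.3055, 0.193]
ee_rot: [3.129, -1.051, -0.998]
force: [0.6, -0.5, -0.1]
width: 0.0214
gripper_force: 50.0
```

```bash
python3 - <<'E'
from h import *
st=arm.get_state(); print(st['t'],st['q'].round(2),st['eef_pos'],tipnow(st),hy(25,0,.12)[0],(R.from_euler('xyz',st['ee_rot']).inv()*hy(0,0,0)[1]).as_rotvec(True).round(1))
B=None
for n in ['scene','side']:
    c,T=cam(n); im,d=arm.grab_frame(n); cv2.imwrite(f'pics/{n}1.png',im[...,::-1])
    for l in ['paddle_tip','paddle_butt']:
        for r in arm.pinpoint(l,n):
            if r['p']>.4: print(n,l,r['p'],w(T,r['point']).round(3))
    a=cv2.resize(im[150:270,360:520] if n=='scene' else im[280:430,150:350],(400,300)); B=a if B is None else np.hstack([B,a])
cv2.imwrite('pics/c1.png',B[...,::-1])
E
```

```text
6.1 [ 1.2   0.56 -0.49  0.78 -1.4  -1.15] [0.53609197 0.30554135 0.19299647] [0.50916163 0.34738836 0.1160495 ] [0.53729044 0.30323085 0.19674132] [-0.  -0.2  0.4]
scene paddle_tip 0.72 [0.507 0.344 0.115]
scene paddle_butt 0.66 [0.565 0.261 0.283]
side paddle_tip 0.8 [0.512 0.344 0.121]
side paddle_butt 0.58 [0.566 0.265 0.291]
```

View pics/c1.png

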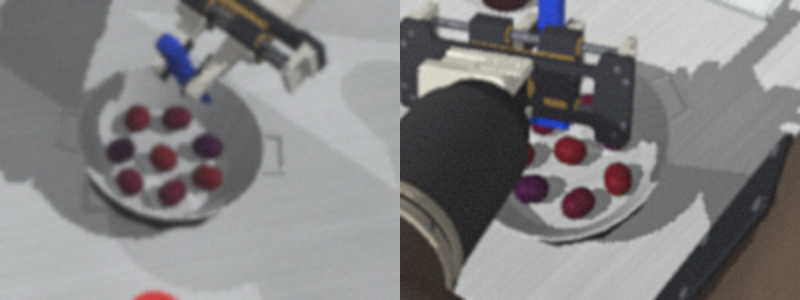

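```bash
python3 - <<'E'
from h import *
s=plan([hy(25,0,.05)],hand=1,v=22); s=plan([hy(25,0,.013)],start=s,hand=1,v=7)
print('push'); s=plan([hy(-10,0,.013)],start=s,hand=1,v=6)
E
```

```text
[{"translation":[-1.5,0.0,0.9],"rot":[0.0,0.0,0.0],"hand":1},{"translation":[-3.1,0.0,1.7],"rot":[0.0,0.0,0.0],"hand":1},{"translation":[-4.6,0.0,2.6],"rot":[0.1,0.1,-0.1],"hand":1},{"translation":[-6.2,0.0,3.5],"rot":[0.1,0.1,-0.1],"hand":1}]
[{"translation":[-0.5,0.0,0.3],"rot":[0.0,0.0,0.0],"hand":1},{"translation":[-1.1,0.0,0.6],"rot":[0.0,0.0,0.0],"hand":1},{"translation":[-1.6,0.0,0.9],"rot":[0.0,0.0,0.0],"hand":1},{"translation":[-2.1,0.0,1.2],"rot":[0.0,0.0,0.0],"hand":1},{"translation":[-2.6,0.0,1.5],"rot":[0.0,0.0,0.0],"hand":1},{"translation":[-3.2,0.0,1.8],"rot":[0.0,0.0,0.0],"hand":1}]
push
[{"translation":[0.3,0.0,0.5],"rot":[0.0,0.0,0.0],"hand":1},{"translation":[0.6,0.0,1.0],"rot":[0.0,0.0,0.0],"hand":1},{"translation":[0.9,0.0,1.5],"rot":[0.0,0.0,0.0],"hand":1},{"translation":[1.2,0.0,2.0],"rot":[0.0,0.0,0.0],"hand":1},{"translation":[1.5,0.0,2.5],"rot":[0.0,0.0,0.0],"hand":1},{"translation":[1.8,0.0,3.0],"rot":[0.0,0.0,0.0],"hand":1}]
```

Request:
move_arm([
  {"translation": [-1.5,0,0.9],"rot": [0,0,0],"hand": 1},
  {"translation": [-3.1,0,1.7],"rot": [0,0,0],"hand": 1},
  {"translation": [-4.6,0,2.6],"rot": [0,0,0],"hand": 1},
  {"translation": [-6.2,0,3.5],"rot": [0,0,0],"hand": 1},
  {"translation": [-6.2,0,3.5],"rot": [0,0,0],"hand": 1},
])

```text
t: 6.82
eef_pos: [0.536, 0.3019, 0.1211]
ee_rot: [3.129, -1.05, -1.002]
force: [0.9, -0.2, -1.3]
width: 0.022
gripper_force: 50.0
```

Request:
move_arm([
  {"translation": [-0.5,0,0.3],"rot": [0,0,0],"hand": 1},
  {"translation": [-1.1,0,0.6],"rot": [0,0,0],"hand": 1},
  {"translation": [-1.6,0,0.9],"rot": [0,0,0],"hand": 1},
  {"translation": [-2.1,0,1.2],"rot": [0,0,0],"hand": 1},
])

```text
t: 7.15
eef_pos: [0.5366, 0.304, 0.1006]
ee_rot: [3.14, -1.047, -1.011]
force: [-0.0, -0.5, -1.9]
width: 0.0216
gripper_force: 50.0
```

```bash
python3 - <<'E'
from h import *
st=arm.get_state(); print(st['t'],st['force'],tipnow(st),hy(25,0,.013)[0]-hy(0,0,.013)[0])
plan([hy(25,0,.013)],hand=1,v=7)
s=plan([hy(25,0,.013),hy(-10,0,.013),hy(-5,40,.013),hy(28,34,.013),hy(44,0,.013)],hand=1,v=9,start=hy(25,0,.0135))
E
```

```text
7.15 [-0.01070912 -0.48444208 -1.86342146] [0.51000767 0.34643965 0.0238349 ] [-0.01324798  0.0212012   0.        ]
[{"translation":[-0.4,0.0,0.3],"rot":[0.0,0.0,0.0],"hand":1},{"translation":[-0.9,0.0,0.6],"rot":[0.0,0.0,0.0],"hand":1}]
[{"translation":[0.0,0.0,0.0],"rot":[0.0,0.0,0.0],"hand":1},{"translation":[0.4,0.0,0.8],"rot":[0.0,0.0,0.0],"hand":1},{"translation":[0.8,0.0,1.5],"rot":[0.0,0.0,0.0],"hand":1},{"translation":[1.3,0.0,2.3],"rot":[0.0,0.0,0.0],"hand":1},{"translation":[1.7,0.0,3.1],"rot":[0.0,0.0,0.0],"hand":1},{"translation":[1.7,0.8,3.0],"rot":[0.0,0.0,0.0],"hand":1},{"translation":[1.6,1.6,2.9],"rot":[0.0,0.0,0.0],"hand":1},{"translation":[1.6,2.4,2.8],"rot":[0.0,0.0,0.0],"hand":1}]
[{"translation":[-0.1,0.8,-0.1],"rot":[0.0,0.0,0.0],"hand":1},{"translation":[-0.1,1.6,-0.2],"rot":[0.0,0.0,0.0],"hand":1},{"translation":[-0.6,1.5,-0.9],"rot":[0.0,0.0,0.0],"hand":1},{"translation":[-1.0,1.3,-1.6],"rot":[0.0,0.0,0.0],"hand":1},{"translation":[-1.4,1.2,-2.3],"rot":[0.0,0.0,0.0],"hand":1},{"translation":[-1.8,1.0,-3.0],"rot":[0.0,0.0,0.0],"hand":1},{"translation":[-2.0,0.3,-3.3],"rot":[0.0,0.0,0.0],"hand":1},{"translation":[-2.1,-0.4,-3.6],"rot":[0.0,0.0,0.0],"hand":1}]
[{"translation":[-0.2,-0.6,-0.3],"rot":[0.0,0.0,0.0],"hand":1},{"translation":[-0.3,-1.3,-0.5],"rot":[0.0,0.0,0.0],"hand":1},{"translation":[-0.5,-2.0,-0.8],"rot":[0.0,0.0,0.0],"hand":1}]
```

Request:
move_arm([
  {"translation": [-0.4,0,0.3],"rot": [0,0,0],"hand": 1},
  {"translation": [-0.9,0,0.6],"rot": [0,0,0],"hand": 1},
  {"translation": [-0.9,0,0.6],"rot": [0,0,0],"hand": 1},
])

```text
t: 7.4
eef_pos: [0.5367, 0.3028, 0.0891]
ee_rot: [3.137, -1.048, -1.009]
force: [0.4, -0.6, -0.7]
width: 0.0217
gripper_force: 50.0
```

Request:
move_arm([
  {"translation": [0.4,0,0.8],"rot": [0,0,0],"hand": 1},
  {"translation": [0.8,0,1.5],"rot": [0,0,0],"hand": 1},
  {"translation": [1.3,0,2.3],"rot": [0,0,0],"hand": 1},
  {"translation": [1.7,0,3.1],"rot": [0,0,0],"hand": 1},
  {"translation": [1.7,0.8,3.0],"rot": [0,0,0],"hand": 1},
  {"translation": [1.6,1.6,2.9],"rot": [0,0,0],"hand": 1},
  {"translation": [1.6,2.4,2.8],"rot": [0,0,0],"hand": 1},
])

```text
t: 7.98
eef_pos: [0.5331, 0.2629, 0.0902]
ee_rot: [3.14, -1.047, -1.011]
force: [1.0, 1.2, 0.1]
width: 0.0217
gripper_force: 50.0
```

Request:
move_arm([
  {"translation": [-0.1,0.8,-0.1],"rot": [0,0,0],"hand": 1},
  {"translation": [-0.1,1.6,-0.2],"rot": [0,0,0],"hand": 1},
  {"translation": [-0.6,1.5,-0.9],"rot": [0,0,0],"hand": 1},
  {"translation": [-1.0,1.3,-1.6],"rot": [0,0,0],"hand": 1},
  {"translation": [-1.4,1.2,-2.3],"rot": [0,0,0],"hand": 1},
  {"translation": [-1.8,1.0,-3.0],"rot": [0,0,0],"hand": 1},
])

```text
t: 8.48
eef_pos: [0.5083, 0.2903, 0.0924]
ee_rot: [-3.13, -1.049, -1.02]
force: [11.5, -9.1, 13.1]
width: 0.0224
gripper_force: 48.5
```

```bash
python3 - <<'E'
from h import *
st=arm.get_state(); print(st['t'],st['force'],tipnow(st),hy(28,34,.013)[0]-st['eef_pos'])
c,T=cam('scene'); im,d=arm.grab_frame('scene')
for r in arm.pinpoint('plum0','scene'):
    if r['p']>.3: print(round(r['p'],2),((w(T,r['point'])-np.r_[PAN,0])*1000).round())
cv2.imwrite('pics/c2.png',cv2.resize(im[150:270,360:520],(480,360))[...,::-1])
E
```

```text
8.4833 [11.50148845 -9.10490739 13.08744282] [0.4821513  0.33284757 0.01560498] [-0.00148166 -0.00253748 -0.00267669]
0.68 [  6. -16.  19.]
0.6 [-6. 48. 13.]
0.56 [-46.  37.  19.]
0.48 [ 47. -10.  19.]
0.48 [36. 33. 17.]
0.44 [-32. -45.  15.]
0.39 [ 24. -51.  17.]
```

View pics/c2.png

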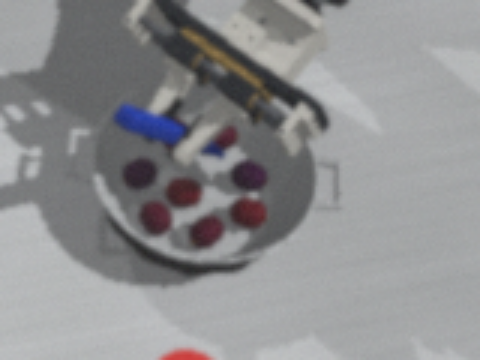

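```bash
python3 - <<'E'
from h import *
s=plan([hy(35,18,.015),hy(47,0,.015),hy(38,-25,.015),hy(12,-42,.015)],hand=1,v=9)
print(); s=plan([hy(-20,-40,.015),hy(-42,-15,.015),hy(-42,15,.015),hy(-25,20,.015)],hand=1,v=9,start=s)
E
```

```text
[{"translation":[-0.2,-0.8,-0.3],"rot":[0.0,-0.1,0.0],"hand":1},{"translation":[-0.3,-1.5,-0.5],"rot":[-0.1,-0.2,-0.1],"hand":1},{"translation":[-0.5,-2.1,-0.9],"rot":[-0.1,-0.2,-0.1],"hand":1},{"translation":[-0.7,-2.7,-1.2],"rot":[-0.1,-0.2,-0.1],"hand":1},{"translation":[-0.9,-3.3,-1.6],"rot":[-0.1,-0.2,-0.1],"hand":1},{"translation":[-0.8,-4.1,-1.3],"rot":[-0.1,-0.2,-0.1],"hand":1},{"translation":[-0.6,-5.0,-1.1],"rot":[-0.1,-0.2,-0.1],"hand":1},{"translation":[-0.5,-5.8,-0.8],"rot":[-0.1,-0.2,-0.1],"hand":1}]
[{"translation":[0.4,-0.4,0.6],"rot":[0.0,0.0,0.0],"hand":1},{"translation":[0.7,-0.9,1.1],"rot":[0.0,0.0,0.0],"hand":1},{"translation":[1.0,-1.3,1.7],"rot":[0.0,0.0,0.0],"hand":1},{"translation":[1.3,-1.7,2.3],"rot":[0.0,0.0,0.0],"hand":1}]

[{"translation":[0.4,0.0,0.7],"rot":[0.0,0.0,0.0],"hand":1},{"translation":[0.8,0.1,1.4],"rot":[0.0,0.0,0.0],"hand":1},{"translation":[1.2,0.1,2.0],"rot":[0.0,0.0,0.0],"hand":1},{"translation":[1.6,0.2,2.7],"rot":[0.0,0.0,0.0],"hand":1},{"translation":[1.9,0.8,3.2],"rot":[0.0,0.0,0.0],"hand":1},{"translation":[2.2,1.4,3.7],"rot":[0.0,0.0,0.0],"hand":1},{"translation":[2.5,2.1,4.2],"rot":[0.0,0.0,0.0],"hand":1},{"translation":[2.7,2.7,4.6],"rot":[0.0,0.0,0.0],"hand":1}]
[{"translation":[0.0,0.7,0.0],"rot":[0.0,0.0,0.0],"hand":1},{"translation":[0.0,1.5,0.0],"rot":[0.0,0.0,0.0],"hand":1},{"translation":[0.0,2.2,0.0],"rot":[0.0,0.0,0.0],"hand":1},{"translation":[0.0,3.0,0.0],"rot":[0.0,0.0,0.0],"hand":1},{"translation":[-0.4,3.2,-0.7],"rot":[0.0,0.0,0.0],"hand":1},{"translation":[-0.8,3.5,-1.4],"rot":[0.0,0.0,0.0],"hand":1}]
```

Request:
move_arm([
  {"translation": [-0.2,-0.8,-0.3],"rot": [0,0,0],"hand": 1},
  {"translation": [-0.3,-1.5,-0.5],"rot": [0,0,0],"hand": 1},
  {"translation": [-0.5,-2.1,-0.9],"rot": [0,0,0],"hand": 1},
  {"translation": [-0.7,-2.7,-1.2],"rot": [0,0,0],"hand": 1},
  {"translation": [-0.9,-3.3,-1.6],"rot": [0,0,0],"hand": 1},
  {"translation": [-0.8,-4.1,-1.3],"rot": [0,0,0],"hand": 1},
  {"translation": [-0.6,-5.0,-1.1],"rot": [0,0,0],"hand": 1},
  {"translation": [-0.5,-5.8,-0.8],"rot": [0,0,0],"hand": 1},
])

```text
t: 9.25
eef_pos: [0.5488, 0.3212, 0.0888]
ee_rot: [3.124, -1.053, -1.002]
force: [-6.0, -12.7, -0.1]
width: 0.0217
gripper_force: 50.5
```

Request:
move_arm([
  {"translation": [0.4,-0.4,0.6],"rot": [0,0,0],"hand": 1},
  {"translation": [0.7,-0.9,1.1],"rot": [0,0,0],"hand": 1},
  {"translation": [1.0,-1.3,1.7],"rot": [0,0,0],"hand": 1},
  {"translation": [1.3,-1.7,2.3],"rot": [0,0,0],"hand": 1},
])

```text
t: 9.58
eef_pos: [0.5774, 0.3099, 0.089]
ee_rot: [3.129, -1.051, -1.003]
force: [-17.5, -7.8, 8.8]
width: 0.0226
gripper_force: 53.3
```

```bash
cat > look.py <<'E'
from h import *
import sys
st=arm.get_state(); t=tipnow(st); a=np.radians(122); M=np.array([[np.cos(a),np.sin(a)],[-np.sin(a),np.cos(a)]])
print(st['t'],st['force'].round(1),'tip hy',(M@(t[:2]-PAN)*1000).round(),t[2].round(4))
B=None
for n in ['scene','side']:
    c,T=cam(n); im,d=arm.grab_frame(n)
    for r in arm.pinpoint('plum0',n):
        p=w(T,r['point'])
        if r['p']>.3: print(n,round(r['p'],2),((p-np.r_[PAN,0])*1000).round(),'hy',(M@(p[:2]-PAN)*1000).round())
    b=cv2.resize(im[150:270,360:520] if n=='scene' else im[280:430,150:350],(400,300)); B=b if B is None else np.hstack([B,b])
cv2.imwrite(sys.argv[1],B[...,::-1])
E
python3 look.py pics/c3.png
```

```text
9.5833 [-17.5  -7.8   8.8] tip hy [  9. -37.] 0.012
scene 0.64 [ 21. -52.  18.] hy [-55.  10.]
scene 0.52 [-37.  44.  16.] hy [57.  8.]
scene 0.52 [-27. -45.  14.] hy [-23.  47.]
scene 0.51 [-58.   3.  23.] hy [34. 47.]
scene 0.48 [ 45. -13.  18.] hy [-34. -31.]
scene 0.42 [  7. -16.  18.] hy [-17.   3.]
scene 0.39 [50. 27. 22.] hy [ -4. -57.]
side 0.65 [-3. 44. 21.] hy [ 39. -21.]
side 0.63 [-32.  51.  16.] hy [60. -0.]
side 0.56 [-62.  -1.  22.] hy [32. 53.]
side 0.49 [-26. -45.  17.] hy [-25.  46.]
```

Request:
move_arm([
  {"translation": [0.4,0,0.7],"rot": [0,0,0],"hand": 1},
  {"translation": [0.8,0.1,1.4],"rot": [0,0,0],"hand": 1},
  {"translation": [1.2,0.2,2.0],"rot": [0,0,0],"hand": 1},
  {"translation": [1.6,0.5,2.7],"rot": [0,0,0],"hand": 1},
  {"translation": [1.9,0.9,3.2],"rot": [0,0,0],"hand": 1},
  {"translation": [2.2,1.4,3.7],"rot": [0,0,0],"hand": 1},
  {"translation": [2.5,2.1,4.2],"rot": [0,0,0],"hand": 1},
  {"translation": [2.7,2.7,4.6],"rot": [0,0,0],"hand": 1},
])

```text
t: 10.45
eef_pos: [0.5848, 0.2544, 0.0899]
ee_rot: [-3.139, -1.047, -1.013]
force: [-0.5, 2.6, 3.6]
width: 0.0217
gripper_force: 50.0
```

Request:
move_arm([
  {"translation": [0,0.7,0],"rot": [0,0,0],"hand": 1},
  {"translation": [0,1.5,0],"rot": [0,0,0],"hand": 1},
  {"translation": [0,2.2,0],"rot": [0,0,0],"hand": 1},
  {"translation": [0,3.0,0],"rot": [0,0,0],"hand": 1},
  {"translation": [-0.4,3.2,-0.7],"rot": [0,0,0],"hand": 1},
  {"translation": [-0.8,3.5,-1.4],"rot": [0,0,0],"hand": 1},
])

```text
t: 10.95
eef_pos: [0.5459, 0.2482, 0.09]
ee_rot: [3.139, -1.049, -1.011]
force: [3.1, -0.2, 3.9]
width: 0.0216
gripper_force: 50.0
```

```bash
python3 look.py pics/c4.png
```

```text
10.95 [ 3.1 -0.2  3.9] tip hy [-26.  22.] 0.0131
scene 0.61 [ 21. -55.  20.] hy [-58.  11.]
scene 0.57 [-46. -30.  19.] hy [-2. 55.]
scene 0.47 [ 42. -29.  21.] hy [-47. -20.]
scene 0.46 [-4. 46. 14.] hy [ 41. -21.]
scene 0.41 [41.  2. 18.] hy [-20. -36.]
scene 0.36 [-57.   3.  24.] hy [33. 47.]
side 0.75 [-46. -30.  18.] hy [-2. 55.]
side 0.57 [-61.  -1.  22.] hy [32. 53.]
side 0.42 [-24.  -3.  21.] hy [10. 21.]
```

View pics/c4.png

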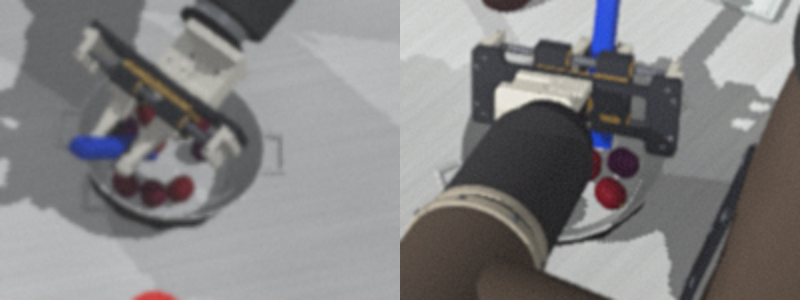

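```bash
python3 - <<'E'
from h import *
Z=.013
s=plan([hy(*a,Z) for a in [(-5,36),(20,30),(35,15),(41,-5),(35,-28),(10,-38)]],hand=1,v=10)
print(); s=plan([hy(*a,Z) for a in [(-15,-36),(-35,-18),(-36,8),(-15,5),(10,0),(25,0)]]+[hy(10,0,.06),hy(10,0,.13)],hand=1,v=11,start=s)
E
```

```text
[{"translation":[-0.3,0.5,-0.6],"rot":[0.0,0.0,0.0],"hand":1},{"translation":[-0.6,1.0,-1.2],"rot":[0.0,0.0,0.1],"hand":1},{"translation":[-1.0,1.5,-1.8],"rot":[0.0,0.0,0.1],"hand":1},{"translation":[-1.4,1.3,-2.5],"rot":[0.0,0.0,0.1],"hand":1},{"translation":[-1.8,1.1,-3.2],"rot":[0.0,0.0,0.1],"hand":1},{"translation":[-2.2,0.9,-4.0],"rot":[0.0,0.0,0.1],"hand":1},{"translation":[-2.5,0.4,-4.4],"rot":[0.0,0.0,0.1],"hand":1},{"translation":[-2.7,-0.1,-4.8],"rot":[0.0,0.0,0.1],"hand":1}]
[{"translation":[-0.3,-0.5,-0.5],"rot":[0.0,0.0,0.0],"hand":1},{"translation":[-0.4,-1.2,-0.6],"rot":[0.0,0.0,0.0],"hand":1},{"translation":[-0.5,-1.8,-0.8],"rot":[0.0,0.0,0.0],"hand":1},{"translation":[-0.6,-2.5,-1.0],"rot":[0.0,0.0,0.0],"hand":1},{"translation":[-0.5,-3.3,-0.8],"rot":[0.0,0.0,0.0],"hand":1},{"translation":[-0.4,-4.0,-0.6],"rot":[0.0,0.0,0.0],"hand":1},{"translation":[-0.3,-4.8,-0.5],"rot":[0.0,0.0,0.0],"hand":1},{"translation":[0.2,-5.1,0.3],"rot":[0.0,0.0,0.0],"hand":1}]
[{"translation":[0.4,-0.4,0.7],"rot":[0.0,0.0,0.0],"hand":1},{"translation":[0.8,-0.7,1.4],"rot":[0.0,0.0,0.0],"h
[... 995 characters left out ...]
0,-0.2],"rot":[0.0,0.0,0.0],"hand":1},{"translation":[2.0,0.0,-0.4],"rot":[0.0,0.0,0.0],"hand":1},{"translation":[2.9,0.0,-0.6],"rot":[0.0,0.0,0.0],"hand":1},{"translation":[3.9,0.0,-0.8],"rot":[0.0,0.0,0.0],"hand":1},{"translation":[4.9,0.0,-1.0],"rot":[0.0,0.0,0.0],"hand":1},{"translation":[5.7,0.0,-1.5],"rot":[0.0,0.0,0.0],"hand":1},{"translation":[6.6,0.0,-2.0],"rot":[0.0,0.0,0.0],"hand":1},{"translation":[7.5,0.0,-2.5],"rot":[0.0,0.0,0.0],"hand":1}]
[{"translation":[0.8,0.0,-0.5],"rot":[0.0,0.0,0.0],"hand":1},{"translation":[1.7,0.0,-1.0],"rot":[0.0,0.0,0.0],"hand":1},{"translation":[2.6,0.0,-1.5],"rot":[0.0,0.0,0.0],"hand":1},{"translation":[3.4,0.0,-2.0],"rot":[0.0,0.0,0.0],"hand":1}]
```

Request:
move_arm([
  {"translation": [-0.3,0.5,-0.6],"rot": [0,0,0],"hand": 1},
  {"translation": [-0.6,1.0,-1.2],"rot": [0,0,0],"hand": 1},
  {"translation": [-1.0,1.5,-1.8],"rot": [0,0,0],"hand": 1},
  {"translation": [-1.4,1.3,-2.5],"rot": [0,0,0],"hand": 1},
  {"translation": [-1.8,1.1,-3.2],"rot": [0,0,0],"hand": 1},
  {"translation": [-2.2,0.9,-4.0],"rot": [0,0,0],"hand": 1},
  {"translation": [-2.5,0.4,-4.4],"rot": [0,0,0],"hand": 1},
  {"translation": [-2.7,-0.1,-4.8],"rot": [0,0,0],"hand": 1},
])

```text
t: 11.82
eef_pos: [0.5185, 0.2857, 0.099]
ee_rot: [3.131, -1.072, -1.015]
force: [13.2, -30.4, 42.9]
width: 0.0213
gripper_force: 50.0
```

Request:
move_arm([
  {"translation": [-0.3,-0.5,-0.5],"rot": [0,0,0],"hand": 1},
  {"translation": [-0.4,-1.2,-0.6],"rot": [0,0,0],"hand": 1},
  {"translation": [-0.5,-1.8,-0.8],"rot": [0,0,0],"hand": 1},
  {"translation": [-0.6,-2.5,-1.0],"rot": [0,0,0],"hand": 1},
  {"translation": [-0.5,-3.3,-0.8],"rot": [0,0,0],"hand": 1},
  {"translation": [-0.4,-4.0,-0.6],"rot": [0,0,0],"hand": 1},
  {"translation": [-0.3,-4.8,-0.5],"rot": [0,0,0],"hand": 1},
  {"translation": [0.2,-5.1,0.3],"rot": [0,0,0],"hand": 1},
])

```text
t: 12.48
eef_pos: [0.5617, 0.3162, 0.0896]
ee_rot: [3.125, -1.053, -1.002]
force: [-11.5, -9.0, 2.8]
width: 0.0218
gripper_force: 50.9
```

Request:
move_arm([
  {"translation": [0.4,-0.4,0.7],"rot": [0,0,0],"hand": 1},
  {"translation": [0.8,-0.7,1.4],"rot": [0,0,0],"hand": 1},
])

```text
t: 12.65
eef_pos: [0.5763, 0.3054, 0.0894]
ee_rot: [3.126, -1.052, -1.003]
force: [-15.0, -9.3, 3.3]
width: 0.0215
gripper_force: 51.6
```

Request:
move_arm([
  {"translation": [0.4,0.1,0.7],"rot": [0,0,0],"hand": 1},
  {"translation": [0.8,0.1,1.4],"rot": [0,0,0],"hand": 1},
  {"translation": [1.2,0.2,2.2],"rot": [0,0,0],"hand": 1},
  {"translation": [1.6,0.8,2.7],"rot": [0,0,0],"hand": 1},
  {"translation": [1.9,1.4,3.3],"rot": [0,0,0],"hand": 1},
  {"translation": [2.2,2.0,3.9],"rot": [0,0,0],"hand": 1},
  {"translation": [2.3,2.9,3.9],"rot": [0,0,0],"hand": 1},
  {"translation": [2.3,3.7,4.0],"rot": [0,0,0],"hand": 1},
])

```text
t: 13.32
eef_pos: [0.5706, 0.2507, 0.0901]
ee_rot: [3.14, -1.047, -1.012]
force: [-0.3, -0.4, 0.3]
width: 0.0215
gripper_force: 50.0
```

Request:
move_arm([
  {"translation": [0,0.9,0],"rot": [0,0,0],"hand": 1},
  {"translation": [-0.5,0.7,-0.9],"rot": [0,0,0],"hand": 1},
  {"translation": [-1.1,0.6,-1.8],"rot": [0,0,0],"hand": 1},
  {"translation": [-1.5,0.4,-2.6],"rot": [0,0,0],"hand": 1},
  {"translation": [-1.9,0.3,-3.3],"rot": [0,0,0],"hand": 1},
  {"translation": [-2.3,0.1,-4.0],"rot": [0,0,0],"hand": 1},
  {"translation": [-2.7,0.1,-4.6],"rot": [0,0,0],"hand": 1},
  {"translation": [-3.1,0.1,-5.3],"rot": [0,0,0],"hand": 1},
])

```text
t: 13.98
eef_pos: [0.5373, 0.3039, 0.0905]
ee_rot: [-3.141, -1.048, -1.012]
force: [-0.7, -0.6, -0.7]
width: 0.0215
gripper_force: 50.0
```

Request:
move_arm([
  {"translation": [1.0,0,-0.2],"rot": [0,0,0],"hand": 1},
  {"translation": [2.0,0,-0.4],"rot": [0,0,0],"hand": 1},
  {"translation": [2.9,0,-0.6],"rot": [0,0,0],"hand": 1},
  {"translation": [3.9,0,-0.8],"rot": [0,0,0],"hand": 1},
  {"translation": [4.9,0,-1.0],"rot": [0,0,0],"hand": 1},
  {"translation": [6.6,0,-2.0],"rot": [0,0,0],"hand": 1},
  {"translation": [9,0,-3.4],"rot": [0,0,0],"hand": 1},
  {"translation": [12,0,-5],"rot": [0,0,0],"hand": 1},
])

```text
t: 14.65
eef_pos: [0.5462, 0.287, 0.2191]
ee_rot: [3.134, -1.049, -1.007]
force: [1.2, 0.3, -1.3]
width: 0.0216
gripper_force: 50.0
```

```bash
cat >> look.py <<'E'
im0=cv2.imread('pics/scene0.png')[150:270,360:520][...,::-1]; c,T=cam('scene'); im1,_=arm.grab_frame('scene')
cv2.imwrite(sys.argv[1],np.hstack([cv2.resize(i,(400,300),interpolation=cv2.INTER_CUBIC) for i in (im0,im1[150:270,360:520])])[...,::-1])
print(pix(c,T,np.r_[PAN,.02]))
E
python3 look.py pics/c5.png
```

```text
14.65 [ 1.2  0.3 -1.3] tip hy [6. 1.] 0.1423
scene 0.65 [ 48. -24.  18.] hy [-46. -28.]
scene 0.64 [-60.  13.  23.] hy [43. 43.]
scene 0.62 [-11.  36.  16.] hy [36. -9.]
scene 0.62 [ -48. -686.   91.] hy [-557.  404.]
scene 0.51 [-37.  47.  22.] hy [59.  6.]
scene 0.5 [-61. -20.  18.] hy [15. 62.]
scene 0.42 [  8. -64.  20.] hy [-59.  27.]
scene 0.39 [ 9. 58. 19.] hy [ 45. -39.]
side 0.72 [-59.  11.  20.] hy [41. 44.]
side 0.7 [12. 64. 19.] hy [ 48. -44.]
side 0.63 [-42.  47.  21.] hy [63. 11.]
side 0.62 [-10.  38.  21.] hy [ 38. -12.]
side 0.58 [ 32. -47.  23.] hy [-56.  -2.]
side 0.57 [-57. -20.  21.] hy [14. 58.]
side 0.57 [  6. -56.  22.] hy [-50.  24.]
side 0.53 [ 48. -22.  17.] hy [-44. -29.]
side 0.41 [213. -89.  -0.] hy [-188. -133.]
[426.27930132 211.96084589]
```

View pics/c5.png

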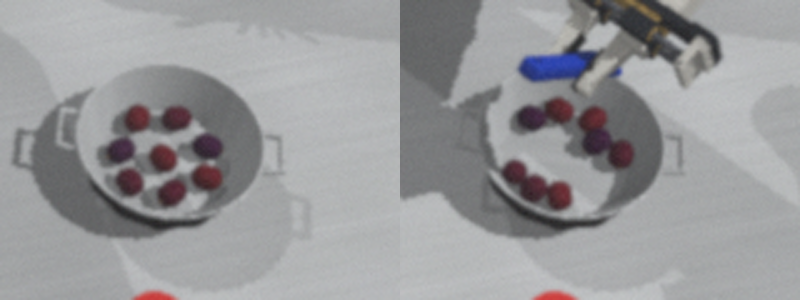

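```bash
python3 - <<'E'
from h import *
Z=.013
s=plan([hy(5,20,.06),hy(5,20,Z)],hand=1,v=20)
print(); s=plan([hy(*a,Z) for a in [(29,25),(35,20),(34,-15),(8,-8)]],hand=1,v=8,start=s)
print(); s=plan([hy(*a,Z) for a in [(-38,-10),(-38,12),(-5,0)]]+[hy(-5,0,.06),hy(0,0,.14)],hand=1,v=10,start=s)
E
```

```text
[{"translation":[-1.4,0.4,0.9],"rot":[0.0,0.0,0.0],"hand":1},{"translation":[-2.8,0.8,1.7],"rot":[0.0,0.0,0.0],"hand":1},{"translation":[-4.2,1.2,2.6],"rot":[0.0,0.0,0.0],"hand":1},{"translation":[-5.6,1.5,3.4],"rot":[0.1,0.0,0.0],"hand":1},{"translation":[-7.0,1.9,4.3],"rot":[0.1,0.0,0.0],"hand":1},{"translation":[-8.4,1.9,5.1],"rot":[0.1,0.0,0.0],"hand":1},{"translation":[-9.7,1.9,5.9],"rot":[0.1,0.0,0.0],"hand":1},{"translation":[-11.1,1.9,6.6],"rot":[0.1,0.0,0.0],"hand":1}]

[{"translation":[-0.3,0.1,-0.5],"rot":[0.0,0.0,0.0],"hand":1},{"translation":[-0.6,0.3,-1.0],"rot":[0.0,0.0,0.0],"hand":1},{"translation":[-0.9,0.4,-1.5],"rot":[0.0,0.0,0.0],"hand":1},{"translation":[-1.2,0.5,-2.0],"rot":[0.0,0.0,0.0],"hand":1},{"translation":[-1.5,0.0,-2.6],"rot":[0.0,0.0,0.0],"hand":1},{"translation":[-1.5,-0.7,-2.5],"rot":[0.0,0.0,0.0],"hand":1},{"translation":[-1.5,-1.4,-2.5],"rot":[0.0,0.0,0.0],"hand":1},{"translation":[-1.5,-2.1,-2.5],"rot":[0.0,0.0,0.0],"hand":1}]
[{"translation":[0.1,-0.7,0.0],"rot":[0.0,0.0,0.0],"hand":1},{"translation":[0.1,-1.4,0.0],"rot":[0.0,0.0,0.0],"hand":1},{"
[... 1117 characters left out ...]
4.3],"rot":[0.0,0.0,0.0],"hand":1},{"translation":[1.6,-1.2,-4.8],"rot":[0.0,0.0,0.0],"hand":1}]
[{"translation":[0.8,0.0,-0.4],"rot":[0.0,0.0,0.0],"hand":1},{"translation":[1.5,0.0,-0.9],"rot":[0.0,0.0,0.0],"hand":1},{"translation":[2.3,0.0,-1.4],"rot":[0.0,0.0,0.0],"hand":1},{"translation":[3.0,0.0,-1.9],"rot":[0.0,0.0,0.0],"hand":1},{"translation":[3.8,0.0,-2.4],"rot":[0.0,0.0,0.0],"hand":1},{"translation":[4.5,0.0,-2.9],"rot":[0.0,0.0,0.0],"hand":1},{"translation":[5.2,0.0,-3.4],"rot":[0.0,0.0,0.0],"hand":1},{"translation":[6.0,0.0,-3.9],"rot":[0.0,0.0,0.0],"hand":1}]
[{"translation":[0.7,0.0,-0.5],"rot":[0.0,0.0,0.0],"hand":1},{"translation":[1.5,0.0,-1.0],"rot":[0.0,0.0,0.0],"hand":1}]
```

Request:
move_arm([
  {"translation": [-1.4,0.4,0.9],"rot": [0,0,0],"hand": 1},
  {"translation": [-2.8,0.8,1.7],"rot": [0,0,0],"hand": 1},
  {"translation": [-4.2,1.2,2.6],"rot": [0,0,0],"hand": 1},
  {"translation": [-5.6,1.5,3.4],"rot": [0,0,0],"hand": 1},
  {"translation": [-7.0,1.9,4.3],"rot": [0,0,0],"hand": 1},
  {"translation": [-8.4,1.9,5.1],"rot": [0,0,0],"hand": 1},
  {"translation": [-9.7,1.9,5.9],"rot": [0,0,0],"hand": 1},
  {"translation": [-11.1,1.9,6.6],"rot": [0,0,0],"hand": 1},
])

```text
t: 15.57
eef_pos: [0.531, 0.2765, 0.0879]
ee_rot: [3.137, -1.048, -1.009]
force: [-0.8, -0.1, -1.0]
width: 0.0218
gripper_force: 50.0
```

Request:
move_arm([
  {"translation": [-0.3,0.1,-0.5],"rot": [0,0,0],"hand": 1},
  {"translation": [-0.6,0.3,-1.0],"rot": [0,0,0],"hand": 1},
  {"translation": [-0.9,0.4,-1.5],"rot": [0,0,0],"hand": 1},
  {"translation": [-1.2,0.5,-2.0],"rot": [0,0,0],"hand": 1},
  {"translation": [-1.5,0.0,-2.6],"rot": [0,0,0],"hand": 1},
  {"translation": [-1.5,-0.7,-2.5],"rot": [0,0,0],"hand": 1},
  {"translation": [-1.5,-1.4,-2.5],"rot": [0,0,0],"hand": 1},
  {"translation": [-1.5,-2.1,-2.5],"rot": [0,0,0],"hand": 1},
])

```text
t: 16.23
eef_pos: [0.534, 0.3133, 0.0892]
ee_rot: [3.14, -1.047, -1.011]
force: [-0.0, -0.6, -0.8]
width: 0.0216
gripper_force: 50.0
```

Request:
move_arm([
  {"translation": [0.1,-0.7,0],"rot": [0,0,0],"hand": 1},
  {"translation": [0.1,-1.4,0],"rot": [0,0,0],"hand": 1},
  {"translation": [0.4,-1.2,0.6],"rot": [0,0,0],"hand": 1},
  {"translation": [0.7,-1.0,1.2],"rot": [0,0,0],"hand": 1},
  {"translation": [1.0,-0.8,1.7],"rot": [0,0,0],"hand": 1},
  {"translation": [1.4,-0.7,2.3],"rot": [0,0,0],"hand": 1},
])

```text
t: 16.73
eef_pos: [0.554, 0.2929, 0.0908]
ee_rot: [3.141, -1.049, -1.012]
force: [0.3, -0.5, 5.6]
width: 0.0214
gripper_force: 50.0
```

Request:
move_arm([
  {"translation": [0.5,0,0.8],"rot": [0,0,0],"hand": 1},
  {"translation": [0.9,-0.1,1.6],"rot": [0,0,0],"hand": 1},
  {"translation": [1.4,-0.1,2.4],"rot": [0,0,0],"hand": 1},
  {"translation": [1.8,-0.1,3.2],"rot": [0,0,0],"hand": 1},
  {"translation": [2.3,-0.2,4.0],"rot": [0,0,0],"hand": 1},
  {"translation": [2.3,0.6,4.0],"rot": [0,0,0],"hand": 1},
  {"translation": [2.3,1.3,4.0],"rot": [0,0,0],"hand": 1},
  {"translation": [2.3,2.0,4.0],"rot": [0,0,0],"hand": 1},
])

```text
t: 17.4
eef_pos: [0.5605, 0.2431, 0.0894]
ee_rot: [3.138, -1.048, -1.01]
force: [0.4, -0.0, -1.3]
width: 0.0217
gripper_force: 50.0
```

Request:
move_arm([
  {"translation": [-0.4,-0.3,-0.7],"rot": [0,0,0],"hand": 1},
  {"translation": [-0.9,-0.6,-1.5],"rot": [0,0,0],"hand": 1},
  {"translation": [-1.3,-0.9,-2.2],"rot": [0,0,0],"hand": 1},
  {"translation": [-1.7,-1.2,-2.9],"rot": [0,0,0],"hand": 1},
  {"translation": [-0.9,-1.2,-3.4],"rot": [0,0,0],"hand": 1},
  {"translation": [-0.1,-1.2,-3.8],"rot": [0,0,0],"hand": 1},
  {"translation": [1.6,-1.2,-4.8],"rot": [0,0,0],"hand": 1},
  {"translation": [4.0,-1.2,-6.2],"rot": [0,0,0],"hand": 1},
])

```text
t: 18.07
eef_pos: [0.5529, 0.2778, 0.1551]
ee_rot: [3.133, -1.049, -1.005]
force: [-0.6, 0.3, -0.9]
width: 0.0214
gripper_force: 50.0
```

Request:
move_arm([
  {"translation": [2.3,0,-1.4],"rot": [0,0,0],"hand": 1},
  {"translation": [5.2,0,-3.4],"rot": [0,0,0],"hand": 1},
  {"translation": [7.0,0,-4.2],"rot": [0,0,0],"hand": 1},
  {"translation": [7.0,0,-4.2],"rot": [0,0,0],"hand": 1},
])

```text
t: 18.4
eef_pos: [0.5533, 0.2807, 0.2419]
ee_rot: [-3.131, -1.044, -1.021]
force: [-0.5, 0.1, -0.9]
width: 0.0217
gripper_force: 50.0
```

```bash
python3 look.py pics/c6.png
```

```text
18.4 [-0.5  0.1 -0.9] tip hy [-2. -2.] 0.1653
scene 0.68 [ 9.  3. 13.] hy [-2. -9.]
scene 0.66 [-57. -21.  18.] hy [13. 60.]
scene 0.61 [-59.  12.  21.] hy [41. 43.]
scene 0.58 [-35.  45.  20.] hy [57.  6.]
scene 0.5 [10. 58. 19.] hy [ 44. -40.]
scene 0.5 [  7. -62.  23.] hy [-56.  27.]
scene 0.49 [ 30. -50.  21.] hy [-59.   1.]
scene 0.41 [ 45. -25.  20.] hy [-45. -25.]
side 0.73 [-61.  12.  21.] hy [43. 45.]
side 0.61 [ 33. -44.  22.] hy [-55.  -4.]
side 0.55 [11. 61. 18.] hy [ 46. -41.]
side 0.55 [-56. -18.  19.] hy [14. 57.]
side 0.47 [-44.  49.  20.] hy [65. 11.]
side 0.46 [ 46. -21.  17.] hy [-42. -28.]
side 0.46 [  8. -57.  21.] hy [-52.  24.]
side 0.44 [13.  4. 21.] hy [ -4. -13.]
[426.27930132 211.96084589]
```

View pics/c6.png

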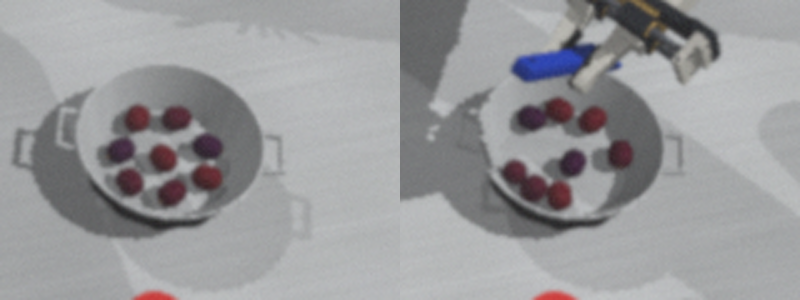

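```bash
python3 - <<'E'
from h import *
c,T=cam('scene'); i0=cv2.imread('pics/scene0.png'); i1=arm.grab_frame('scene')[0][...,::-1]
s0=cv2.imread('pics/side0.png'); s1=arm.grab_frame('side')[0][...,::-1]; cs,Ts=cam('side')
def f(im,c,T,x,y):
    u,v=pix(c,T,np.r_[PAN+np.array([x,y])/1000,.024]).round().astype(int); q=im[v-3:v+4,u-3:u+4].reshape(-1,3).astype(float)
    m=q[:,2]-q[:,1]; q=q[m>=np.median(m)].mean(0)[::-1]; return (q/q.sum()*100).round(1), q.sum().round()
for n,x,y in [('A',44,-7),('B',22,-47),('C',-20,-44),('D',-46,28),('E',-54,-16),('F',-3,49),('G',34,36),('H',2,0)]: print(n,*f(i0,c,T,x,y),*f(s0,cs,Ts,x,y))
for x,y in [(11,3),(-57,-20),(-60,12),(-39,47),(10,60),(7,-60),(31,-48),(46,-23)]: print(x,y,*f(i1,c,T,x,y),*f(s1,cs,Ts,x,y))
E
```

```text
A [46.  23.9 30.1] 183.0 [49.3 21.3 29.3] 156.0
B [44.9 24.9 30.3] 185.0 [49.9 20.9 29.2] 165.0
C [37.7 25.7 36.6] 187.0 [40.6 21.4 38. ] 153.0
D [44.6 24.9 30.6] 189.0 [50.6 20.2 29.2] 150.0
E [49.  24.2 26.8] 205.0 [57.9 18.9 23.2] 158.0
F [37.8 25.5 36.7] 178.0 [40.8 21.4 37.9] 151.0
G [49.9 23.5 26.6] 198.0 [56.  19.9 24.1] 172.0
H [48.9 24.1 26.9] 202.0 [57.1 18.9 24. ] 179.0
11 3 [38.1 25.  36.9] 177.0 [41.  20.7 38.3] 165.0
-57 -20 [37.8 25.3 36.9] 172.0 [41.2 20.7 38.1] 186.0
-60 12 [49.2 23.8 27. ] 191.0 [58.  18.5 23.5] 193.0
-39 47 [49.8 23.5 26.7] 195.0 [58.8 18.3 22.9] 186.0
10 60 [45.8 23.9 30.3] 175.0 [52.2 18.8 28.9] 173.0
7 -60 [44.4 25.1 30.5] 189.0 [50.8 19.9 29.3] 204.0
31 -48 [44.7 24.8 30.5] 185.0 [51.1 19.6 29.3] 187.0
46 -23 [50.4 23.3 26.3] 201.0 [59.1 17.8 23.1] 208.0
```

```bash
python3 - <<'E'
from h import *
from scipy.optimize import least_squares
c,T=cam('scene'); P=cloud(c,T,np.load('scene0.npy'))
for v,u in [(90,30),(90,140),(165,30),(165,140),(110,85)]: print((u,v),P[v,u].round(3))
for n in ['scene','side']:
    c,T=cam(n); P=cloud(c,T,np.load(f'{n}0.npy')).reshape(-1,3)
    k=(np.hypot(P[:,0]-.481,P[:,1]+.357)<.05)&(P[:,2]>.02)&(P[:,2]<.11); Q=P[k]
    top=Q[Q[:,2]>.086]; print(n,len(Q),len(top),'top bbox',top[:,:2].min(0),top[:,:2].max(0),top[:,:2].mean(0),Q[:,2].max())
    v=np.r_[T[:2,3]]-np.array([.481,-.357]); v/=np.linalg.norm(v)
    S=Q[(Q[:,2]<.085)]
    r=least_squares(lambda a: np.hypot(S[:,0]-a[0],S[:,1]-a[1])-.027,[.481,-.357],loss='soft_l1',f_scale=.002).x; print('fit',r)
E
```

```text
(30, 90) [ 0.177 -0.6    0.332]
(140, 90) [-0.146 -0.441  0.003]
(30, 165) [ 0.138 -0.747  0.042]
(140, 165) [ 0.176 -0.451  0.009]
(85, 110) [-0.025 -0.589  0.064]
scene 616 133 top bbox [ 0.45090178 -0.38579666] [ 0.5064576  -0.33173132] [ 0.47965325 -0.35892723] 0.09941624065818
fit [ 0.47932768 -0.35872464]
side 732 155 top bbox [ 0.45082964 -0.38412761] [ 0.50468831 -0.32308681] [ 0.47786341 -0.35214583] 0.09793625738473377
fit [ 0.47839005 -0.35256784]
```

```bash
cat >> h.py <<'E'
HOLD=np.array([.479,-.356]); LB=.1085
def buttpose(butt,az,el):
    Q=tilt(az,el); M=Q.as_matrix(); d,z=-M[:,0],M[:,2]
    return np.array(butt)+LB*d+.005*z, Q
def ins(zb,az=60.,el=80.):
    a=np.radians(az); u=np.array([np.cos(a),np.sin(a)]); return buttpose(np.r_[HOLD+u*((zb-.05)/np.tan(np.radians(el))),zb],az,el)
E
python3 - <<'E'
from h import *
st=arm.get_state(); print(st['t'])
plan([((.55,.1,.3),tilt(106,0)),((.5,-.2,.33),tilt(85,40)),ins(.15)],hand=1,v=39,wdeg=6.8)
E
```

```text
18.75
[{"translation":[1.3,1.0,1.0],"rot":[-0.8,-6.0,1.5],"hand":1},{"translation":[2.6,2.0,2.0],"rot":[-1.6,-11.9,2.9],"hand":1},{"translation":[3.9,2.9,3.0],"rot":[-2.5,-17.9,4.4],"hand":1},{"translation":[5.2,3.9,4.0],"rot":[-3.3,-23.9,5.8],"hand":1},{"translation":[6.5,4.9,5.0],"rot":[-4.1,-29.9,7.3],"hand":1},{"translation":[7.8,5.9,5.9],"rot":[-4.9,-35.8,8.7],"hand":1},{"translation":[9.1,6.8,6.9],"rot":[-5.8,-41.8,10.2],"hand":1},{"translation":[10.4,7.8,7.9],"rot":[-6.6,-47.8,11.7],"hand":1}]
[{"translation":[1.8,0.6,-0.3],"rot":[-0.8,-5.9,1.4],"hand":1},{"translation":[3.6,1.2,-0.6],"rot":[-1.6,-11.9,2.9],"hand":1},{"translation":[7.0,3.0,-0.3],"rot":[-0.9,-16.8,5.6],"hand":1},{"translation":[10.3,4.8,0.0],"rot":[-0.1,-21.7,8.2],"hand":1},{"translation":[13.7,6.6,0.2],"rot":[0.7,-26.5,10.9],"hand":1},{"translation":[17.1,8.4,0.5],"rot":[1.5,-31.4,13.6],"hand":1},{"translation":[20.4,10.2,0.8],"rot":[2.3,-36.3,16.3],"hand":1},{"translation":[23.8,12.0,1.1],"rot":[3.1,-41.2,19.0],"hand":1}]
[{"translation":[3.0,0.6,-2.2],"rot":[0.9,-4.9,2.5],"hand":1},{"translation":[6.1,1.3,-4.4],"rot":[1.8,-9.8,5.1],"hand":1},{"translation":[8.1,1.3,-4.4],"rot":[5.1,-15.3,7.1],"hand":1},{"translation":[10.1,1.3,-4.3],"rot":[8.3,-20.9,9.1],"hand":1},{"translation":[12.1,1.4,-4.3],"rot":[11.6,-26.4,11.0],"hand":1},{"translation":[14.1,1.4,-4.2],"rot":[14.9,-31.9,13.0],"hand":1},{"translation":[16.1,1.5,-4.1],"rot":[18.1,-37.4,15.0],"hand":1},{"translation":[18.2,1.5,-4.1],"rot":[21.4,-42.9,17.0],"hand":1}]
[{"translation":[1.4,-0.7,-1.2],"rot":[3.2,-5.6,1.8],"hand":1}]
```

Request:
move_arm([
  {"translation": [1.3,1.0,1.0],"rot": [-0.8,-6.0,1.5],"hand": 1},
  {"translation": [2.6,2.0,2.0],"rot": [-1.6,-11.9,2.9],"hand": 1},
  {"translation": [3.9,2.9,3.0],"rot": [-2.5,-17.9,4.4],"hand": 1},
  {"translation": [5.2,3.9,4.0],"rot": [-3.3,-23.9,5.8],"hand": 1},
  {"translation": [6.5,4.9,5.0],"rot": [-4.1,-29.9,7.3],"hand": 1},
  {"translation": [7.8,5.9,5.9],"rot": [-4.9,-35.8,8.7],"hand": 1},
  {"translation": [9.1,6.8,6.9],"rot": [-5.8,-41.8,10.2],"hand": 1},
  {"translation": [10.4,7.8,7.9],"rot": [-6.6,-47.8,11.7],"hand": 1},
])

```text
t: 19.42
eef_pos: [0.5501, 0.1364, 0.2879]
ee_rot: [-3.116, -0.202, -1.243]
force: [1.4, -1.2, -0.8]
width: 0.0216
gripper_force: 50.0
```

Request:
move_arm([
  {"translation": [1.8,0.6,-0.3],"rot": [-0.8,-5.9,1.4],"hand": 1},
  {"translation": [3.6,1.2,-0.6],"rot": [-1.6,-11.9,2.9],"hand": 1},
  {"translation": [7.0,3.0,-0.3],"rot": [-0.9,-16.8,5.6],"hand": 1},
  {"translation": [10.3,4.8,0.0],"rot": [-0.1,-21.7,8.2],"hand": 1},
  {"translation": [13.7,6.6,0.2],"rot": [0.7,-26.5,10.9],"hand": 1},
  {"translation": [17.1,8.4,0.5],"rot": [1.5,-31.4,13.6],"hand": 1},
  {"translation": [20.4,10.2,0.8],"rot": [2.3,-36.3,16.3],"hand": 1},
  {"translation": [23.8,12.0,1.1],"rot": [3.1,-41.2,19.0],"hand": 1},
])

```text
t: 20.08
eef_pos: [0.5123, -0.1266, 0.3233]
ee_rot: [-3.11, 0.531, -1.553]
force: [0.8, -1.2, -0.9]
width: 0.0218
gripper_force: 50.0
```

Request:
move_arm([
  {"translation": [3.0,0.6,-2.2],"rot": [0.9,-4.9,2.5],"hand": 1},
  {"translation": [6.1,1.3,-4.4],"rot": [1.8,-9.8,5.1],"hand": 1},
  {"translation": [8.1,1.3,-4.4],"rot": [5.1,-15.3,7.1],"hand": 1},
  {"translation": [10.1,1.3,-4.3],"rot": [8.3,-20.9,9.1],"hand": 1},
  {"translation": [12.1,1.4,-4.3],"rot": [11.6,-26.4,11.0],"hand": 1},
  {"translation": [14.1,1.4,-4.2],"rot": [14.9,-31.9,13.0],"hand": 1},
  {"translation": [16.1,1.5,-4.1],"rot": [18.1,-37.4,15.0],"hand": 1},
  {"translation": [18.2,1.5,-4.1],"rot": [21.4,-42.9,17.0],"hand": 1},
])

```text
t: 20.75
eef_pos: [0.4993, -0.3047, 0.265]
ee_rot: [-3.077, 1.305, -1.974]
force: [0.6, 0.4, -1.1]
width: 0.0216
gripper_force: 50.0
```

Request:
move_arm([
  {"translation": [1.4,-0.7,-1.2],"rot": [3.2,-5.6,1.8],"hand": 1},
  {"translation": [1.4,-0.7,-1.2],"rot": [3.2,-5.6,1.8],"hand": 1},
  {"translation": [1.4,-0.7,-1.2],"rot": [3.2,-5.6,1.8],"hand": 1},
])

```text
t: 21.0
eef_pos: [0.4979, -0.3214, 0.2517]
ee_rot: [3.092, 1.402, -2.147]
force: [0.3, 0.1, 0.2]
width: 0.0216
gripper_force: 50.0
```

```bash
python3 - <<'E'
from h import *
st=arm.get_state(); P,Q=ins(.15); Rn=R.from_euler('xyz',st['ee_rot']); M=Rn.as_matrix()
print(st['t'],st['q'].round(2),st['eef_pos'],P,(Rn.inv()*Q).as_rotvec(True).round(1))
g=st['eef_pos']-.005*M[:,2]; print('model butt',(g+LB*M[:,0]).round(3),'tip',(g-L*M[:,0]).round(3))
B=None
for n in ['scene','side']:
    c,T=cam(n); im,d=arm.grab_frame(n); 
    for l in ['paddle_tip','paddle_butt','holder_mouth']:
        for r in arm.pinpoint(l,n):
            if r['p']>.35: print(n,l,round(r['p'],2),w(T,r['point']).round(3),pix(c,T,w(T,r['point'])).round())
    b=cv2.resize(im[120:300,100:340] if n=='scene' else im[60:240,340:580],(400,300)); B=b if B is None else np.hstack([B,b])
cv2.imwrite('pics/c7.png',B[...,::-1])
E
```

```text
21.0 [-1.    0.65  0.2  -1.19 -1.91  0.55] [ 0.49786484 -0.32142588  0.25165733] [ 0.49969878 -0.32014866  0.2559834 ] [-0.1  0.3 -0.5]
model butt [ 0.485 -0.341  0.146] tip [ 0.504 -0.313  0.343]
scene paddle_tip 0.6 [ 0.486 -0.345  0.335] [146. 174.]
scene paddle_butt 0.7 [0.489 0.369 0.023] [438. 198.]
scene paddle_butt 0.67 [ 0.508 -0.309  0.136] [187. 228.]
scene holder_mouth 0.83 [ 0.479 -0.36   0.093] [170. 231.]
side paddle_tip 0.94 [ 0.493 -0.34   0.343] [468.  80.]
side paddle_butt 0.68 [ 0.51  -0.302  0.146] [435. 156.]
side holder_mouth 0.78 [ 0.478 -0.356  0.094] [454. 168.]
```

View pics/c7.png

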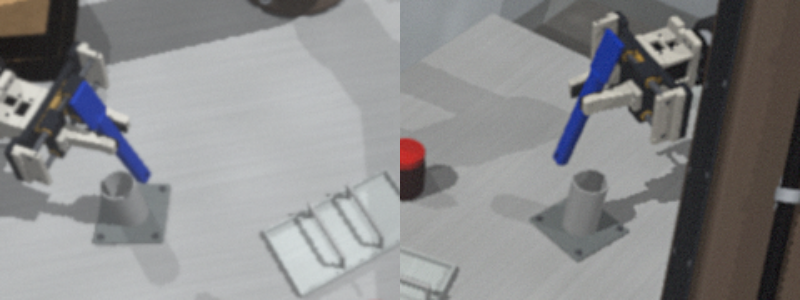

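```bash
cat >> h.py <<'E'
DEL=21.5
def ins2(zb,az=60.,el=88.,off=(0,0)):
    Qp=tilt(az,el).as_matrix(); Qt=tilt(az,el-DEL); return np.r_[HOLD+np.array(off),zb]-.110*Qp[:,0]+.005*Qt.as_matrix()[:,2], Qt
E
cat > chk.py <<'E'
from h import *
st=arm.get_state(); print(st['t'],st['q'].round(2),st['eef_pos'],st['force'].round(1))
D={}
for n in ['scene','side']:
    c,T=cam(n); im,d=arm.grab_frame(n); cv2.imwrite(f'pics/{n}_{st["t"]:.1f}.png',im[...,::-1])
    for l in ['paddle_tip','paddle_butt']:
        for r in arm.pinpoint(l,n)[:2]: print(n,l,round(r['p'],2),w(T,r['point']).round(3))
    Pc=cloud(c,T,d).reshape(-1,3); I=im.astype(int).reshape(-1,3)
    m=(I[:,2]>I[:,0]+40)&(np.hypot(Pc[:,0]-.48,Pc[:,1]+.35)<.12)&(Pc[:,2]>.04); Q=Pc[m]
    for lo in np.arange(.1,.38,.03):
        k=(Q[:,2]>lo)&(Q[:,2]<lo+.03)
        if k.sum()>8: print('  z',round(lo+.015,3),np.median(Q[k],0)[:2].round(3),k.sum())
E
python3 - <<'E'
from h import *
plan([ins2(.15)],hand=1)
E
```

```text
[{"translation":[0.2,0.0,-1.1],"rot":[0.0,4.5,0.1],"hand":1},{"translation":[0.4,0.0,-2.2],"rot":[0.0,9.0,0.1],"hand":1},{"translation":[0.6,0.0,-3.4],"rot":[0.1,13.5,0.2],"hand":1}]
```

Request:
move_arm([
  {"translation": [0.2,0,-1.1],"rot": [0,4.5,0.1],"hand": 1},
  {"translation": [0.4,0,-2.2],"rot": [0,9,0.1],"hand": 1},
  {"translation": [0.6,0,-3.4],"rot": [0,13.5,0.2],"hand": 1},
  {"translation": [0.6,0,-3.4],"rot": [0,13.5,0.2],"hand": 1},
  {"translation": [0.6,0,-3.4],"rot": [0,13.5,0.2],"hand": 1},
])

```text
t: 21.82
eef_pos: [0.4828, -0.3492, 0.2583]
ee_rot: [-3.139, 1.162, -2.092]
force: [1.0, 0.2, -0.8]
width: 0.0215
gripper_force: 50.0
```

```bash
python3 chk.py; python3 -c "
from h import *
print(ins2(.15)[0])"
```

```text
21.8167 [-0.97  0.56  0.23 -1.02 -1.82  0.5 ] [ 0.48278556 -0.34918348  0.25829357] [ 1.   0.2 -0.8]
scene paddle_tip 0.86 [ 0.484 -0.353  0.347]
scene paddle_butt 0.81 [ 0.477 -0.361  0.143]
scene paddle_butt 0.58 [0.462 0.304 0.016]
  z 0.145 [ 0.487 -0.355] 18
  z 0.175 [ 0.488 -0.355] 65
  z 0.205 [ 0.489 -0.353] 64
  z 0.235 [ 0.485 -0.349] 36
  z 0.265 [ 0.488 -0.35 ] 62
  z 0.295 [ 0.489 -0.352] 125
  z 0.325 [ 0.487 -0.353] 139
  z 0.355 [ 0.484 -0.353] 64
side paddle_tip 0.71 [ 0.482 -0.353  0.341]
  z 0.145 [ 0.474 -0.346] 41
  z 0.175 [ 0.474 -0.345] 90
  z 0.205 [ 0.475 -0.346] 98
  z 0.235 [ 0.479 -0.345] 42
  z 0.265 [ 0.48  -0.346] 76
  z 0.295 [ 0.479 -0.345] 151
  z 0.325 [ 0.481 -0.347] 159
  z 0.355 [ 0.478 -0.345] 35
[ 0.48321212 -0.34870439  0.25793925]
```

```bash
python3 - <<'E'
from h import *
p,r=ins2(.15); s=plan([(p-[0,0,.136],r)],hand=1,v=18)
print(r.inv().apply([0,0,-1]))
E
```

```text
[{"translation":[1.5,0.0,0.7],"rot":[0.0,0.0,0.0],"hand":1},{"translation":[3.0,0.0,1.3],"rot":[0.0,0.1,-0.1],"hand":1},{"translation":[4.6,0.0,2.0],"rot":[0.0,0.1,-0.1],"hand":1},{"translation":[6.1,-0.1,2.7],"rot":[0.0,0.1,-0.1],"hand":1},{"translation":[7.6,-0.1,3.4],"rot":[0.0,0.1,-0.2],"hand":1},{"translation":[9.1,-0.1,4.0],"rot":[0.0,0.2,-0.2],"hand":1},{"translation":[10.7,-0.1,4.7],"rot":[0.0,0.2,-0.3],"hand":1},{"translation":[12.2,-0.1,5.4],"rot":[0.0,0.2,-0.3],"hand":1}]
[0.91706007 0.         0.39874907]
```

Request:
move_arm([
  {"translation": [1.5,0,0.7],"rot": [0,0,0],"hand": 1},
  {"translation": [3.0,0,1.3],"rot": [0,0,0],"hand": 1},
  {"translation": [4.6,0,2.0],"rot": [0,0,0],"hand": 1},
  {"translation": [6.1,0,2.7],"rot": [0,0,0],"hand": 1},
  {"translation": [6.1,0,2.7],"rot": [0,0,0],"hand": 1},
])

```text
t: 22.53
eef_pos: [0.4816, -0.3479, 0.1847]
ee_rot: [3.116, 1.166, -2.12]
force: [-0.4, 0.7, -2.6]
width: 0.0214
gripper_force: 50.0
```

Request:
move_arm([
  {"translation": [1.0,0,0.4],"rot": [0,0,0],"hand": 1},
  {"translation": [2.0,0,0.9],"rot": [0,0,0],"hand": 1},
  {"translation": [3.0,0,1.3],"rot": [0,0,0],"hand": 1},
  {"translation": [4.0,0,1.8],"rot": [0,0,0],"hand": 1},
  {"translation": [5.0,0,2.2],"rot": [0,0,0],"hand": 1},
  {"translation": [5.0,0,2.2],"rot": [0,0,0],"hand": 1},
])

```text
t: 23.03
eef_pos: [0.4819, -0.3481, 0.132]
ee_rot: [3.125, 1.164, -2.111]
force: [-1.0, -0.4, -1.1]
width: 0.0216
gripper_force: 50.0
```

```bash
python3 chk.py
```

```text
23.0333 [-0.96  0.71  0.16 -0.99 -1.7   0.67] [ 0.48185848 -0.34805743  0.1320494 ] [-1.  -0.4 -1.1]
scene paddle_tip 0.66 [ 0.48  -0.355  0.22 ]
scene paddle_butt 0.7 [0.534 0.329 0.012]
  z 0.115 [ 0.483 -0.348] 28
  z 0.145 [ 0.487 -0.349] 49
  z 0.175 [ 0.486 -0.352] 104
  z 0.205 [ 0.485 -0.352] 129
side paddle_tip 0.76 [ 0.482 -0.354  0.221]
side paddle_tip 0.21 [0.465 0.307 0.019]
  z 0.115 [ 0.481 -0.344] 25
  z 0.145 [ 0.481 -0.344] 57
  z 0.175 [ 0.479 -0.344] 122
  z 0.205 [ 0.479 -0.344] 132
  z 0.235 [ 0.483 -0.35 ] 30
```

Request:
move_arm([
  {"translation": [0.3,0,0.1],"rot": [0,0,0],"hand": 1},
  {"translation": [0.6,0,0.3],"rot": [0,0,0],"hand": 1},
  {"translation": [0.9,0,0.4],"rot": [0,0,0],"hand": 1},
  {"translation": [1.0,0,0.4],"rot": [0,0,0],"hand": 1},
  {"translation": [1.0,0,0.4],"rot": [0,0,0],"hand": 1},
])

```text
t: 23.75
eef_pos: [0.482, -0.3489, 0.1233]
ee_rot: [3.131, 1.163, -2.105]
force: [0.8, -0.3, -1.0]
width: 0.0217
gripper_force: 50.0
```

Request:
move_arm([
  {"translation": [0,0,0],"rot": [0,0,0],"hand": 0.6},
  {"translation": [0,0,0],"rot": [0,0,0],"hand": 0.5},
  {"translation": [0,0,0],"rot": [0,0,0],"hand": 0.4},
  {"translation": [0,0,0],"rot": [0,0,0],"hand": 0.2},
  {"translation": [0,0,0],"rot": [0,0,0],"hand": 0},
  {"translation": [0,0,0],"rot": [0,0,0],"hand": 0},
  {"translation": [0,0,0],"rot": [0,0,0],"hand": 0},
  {"translation": [0,0,0],"rot": [0,0,0],"hand": 0},
])

```text
t: 24.42
eef_pos: [0.4822, -0.3491, 0.1239]
ee_rot: [3.134, 1.163, -2.103]
force: [-0.4, 0.1, 0.1]
width: 0.0692
gripper_force: 0.0
```

Request:
move_arm([
  {"translation": [0,0,0],"rot": [0,0,0],"hand": 0},
  {"translation": [0,0,0],"rot": [0,0,0],"hand": 0},
  {"translation": [0,0,0],"rot": [0,0,0],"hand": 0},
  {"translation": [0,0,0],"rot": [0,0,0],"hand": 0},
])

```text
t: 24.75
eef_pos: [0.4821, -0.3491, 0.1239]
ee_rot: [3.134, 1.163, -2.103]
force: [-0.5, -0.3, -0.1]
width: 0.087
gripper_force: 0.0
```

```bash
python3 chk.py
```

```text
24.75 [-0.96  0.72  0.16 -0.99 -1.69  0.69] [ 0.4821401  -0.34908245  0.12386376] [-0.5 -0.3 -0.1]
scene paddle_tip 0.73 [ 0.476 -0.36   0.207]
scene paddle_butt 0.71 [0.555 0.277 0.02 ]
  z 0.115 [ 0.487 -0.355] 62
  z 0.145 [ 0.485 -0.354] 93
  z 0.175 [ 0.483 -0.357] 94
  z 0.205 [ 0.482 -0.357] 93
side paddle_tip 0.88 [ 0.48  -0.366  0.206]
  z 0.115 [ 0.472 -0.348] 95
  z 0.145 [ 0.474 -0.349] 108
  z 0.175 [ 0.475 -0.353] 127
  z 0.205 [ 0.473 -0.353] 96
```

Paddle stands on the tube floor, with its tip at z ≈ 0.206. Now I'll retreat along the tool axis.

Request:
move_arm([
  {"translation": [0,0,-1.5],"rot": [0,0,0],"hand": 0},
  {"translation": [0,0,-3],"rot": [0,0,0],"hand": 0},
  {"translation": [0,0,-5],"rot": [0,0,0],"hand": 0},
  {"translation": [0,0,-7.5],"rot": [0,0,0],"hand": 0},
  {"translation": [0,0,-10],"rot": [0,0,0],"hand": 0},
  {"translation": [-2,0,-12],"rot": [0,0,0],"hand": 0},
  {"translation": [-4,0,-13],"rot": [0,0,0],"hand": 0},
  {"translation": [-4,0,-13],"rot": [0,0,0],"hand": 0},
])

```text
t: 25.72
eef_pos: [0.4296, -0.4423, 0.2169]
ee_rot: [-3.133, 1.158, -2.089]
force: [0.3, -0.4, 0.4]
width: 0.0878
gripper_force: 0.0
```

```bash
python3 chk.py; python3 - <<'E'
from h import *
B=[]
for n in ['scene','side']:
    c,T=cam(n); im,d=arm.grab_frame(n)
    for l in ['plum0','jar0','lids']:
        for r in arm.pinpoint(l,n):
            if r['p']>.4: print(n,l,round(r['p'],2),((w(T,r['point'])-(np.r_[PAN,0] if l=='plum0' else 0))*1000).round())
    B.append(cv2.resize(im,(400,300)))
cv2.imwrite('pics/end.png',np.hstack(B)[...,::-1])
E
```

```text
25.7167 [-1.09  0.69  0.35 -0.97 -1.9   0.56] [ 0.42956386 -0.44225919  0.21690787] [ 0.3 -0.4  0.4]
scene paddle_tip 0.91 [ 0.478 -0.363  0.209]
  z 0.115 [ 0.485 -0.355] 61
  z 0.145 [ 0.484 -0.356] 88
  z 0.175 [ 0.482 -0.358] 99
  z 0.205 [ 0.48  -0.359] 90
side paddle_tip 0.81 [ 0.48  -0.355  0.205]
side paddle_butt 0.38 [ 0.475 -0.355  0.009]
  z 0.115 [ 0.474 -0.344] 84
  z 0.145 [ 0.476 -0.345] 107
  z 0.175 [ 0.478 -0.346] 108
  z 0.205 [ 0.477 -0.347] 96
scene plum0 0.65 [11. 59. 20.]
scene plum0 0.64 [ 33. -49.  20.]
scene plum0 0.59 [-58. -20.  16.]
scene plum0 0.58 [-36.  47.  21.]
scene plum0 0.56 [ 45. -26.  17.]
scene plum0 0.49 [10.  3. 14.]
scene jar0 0.87 [ 736. -235.    3.]
scene jar0 0.86 [737. 232.  -3.]
scene jar0 0.63 [ 474. -363.  208.]
scene lids 0.69 [757. -18.   0.]
side plum0 0.72 [-63.  12.  18.]
side plum0 0.72 [-43.  49.  20.]
side plum0 0.66 [14. 58. 17.]
side plum0 0.64 [ 48. -24.  16.]
side plum0 0.58 [-56. -20.  18.]
side plum0 0.44 [ 30. -45.  22.]
side jar0 0.62 [735. 234.  -4.]
side jar0 0.61 [ 734. -227.   -1.]
side lids 0.79 [759. -12.  -1.]
```

View pics/end.png

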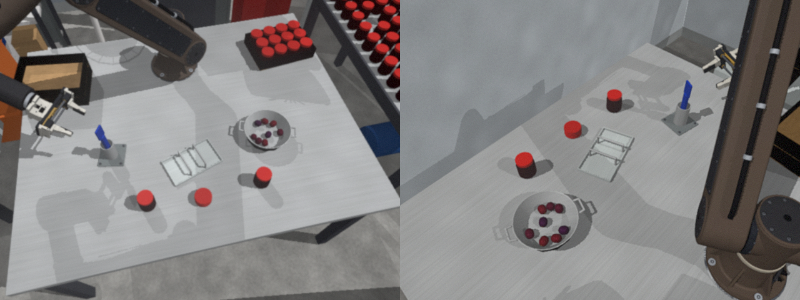

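```bash
python3 -c "
from station import arm
print(arm.job_done())"
```

```text
the job is handed in; nothing more can be done
None
```

I stirred the plums with the blade and handed the job in at about 26 s: all eight moved by more than half a width (14 mm; the least certain about 20 mm, going by camera readings and colour matching), none spilled, and the paddle stands handle-down in the tube, released, with the jars and lids not touched.

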